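# Key the stub shafts into a roller drive base and lock them

## Task

Swing the dust cover of the drive base well aside (about a quarter turn), then put every keyed stub shaft on the table into a hub of its own, turning each until its key finds the keyway and it drops fully home; any hub will do. Then fit the square-socket handle fully down onto the square spindle, turn it clockwise (seen from above) as far as it goes, a quarter turn, to lock the shafts, take it off again and leave it in the grey tool tray. Leave the cover open and do not knock the bottle over.

Things in the scene. Friction and masses are not known exactly. Their poses are not given: they have to be found in the camera images.
- base: fixed stainless drive base, a low box 130 (x) by 430 (y) by 50 mm high; origin at the centre of its underside. On its top, along its own y axis at x = 0: the cover's pin at y = +175 mm, the three hubs at about y = +85, +5 and -75 mm, the square spindle at y = -165 mm
- cover (a joint): dust cover's angle on its upright pin, rad: 0 = shut over the hubs; grows counter-clockwise from above as its free end swings to the base's +x side (away from the robot); stop at 1.7; slight friction, stays where left. Steel plate 72 mm wide, 5 mm thick, reaching 285 mm from the pin, underside 82.5 mm above the table (2.5 mm over the hubs)
- cover_knob (a point): centre of the top face of the black knob on the cover: upright cylinder 20 mm in diameter, standing 35 mm above the plate, 110 mm from the pin's axis; its top is 122.5 mm above the table
- cover_pin (a point): on the axis of the cover's pin, at the plate's upper face (87.5 mm above the table)
- hub1: fixed dark steel hub on the base, 68 mm across, 30 mm tall; origin at the centre of the bore's floor, 50 mm above the table, rim at z = 30 mm. Bore 43 mm in diameter, 30 mm deep, with one keyway slot 10.5 mm wide right through the wall, full height, on the hub's own +x side. Each hub is turned differently. A shaft whose key misses hangs with its foot 20 mm above the floor; keyed, it drops 18 mm
- hub2: fixed dark steel hub on the base, 68 mm across, 30 mm tall; origin at the centre of the bore's floor, 50 mm above the table, rim at z = 30 mm. Bore 43 mm in diameter, 30 mm deep, with one keyway slot 10.5 mm wide right through the wall, full height, on the hub's own +x side. Each hub is turned differently. A shaft whose key misses hangs with its foot 20 mm above the floor; keyed, it drops 18 mm
- hub3: fixed dark steel hub on the base, 68 mm across, 30 mm tall; origin at the centre of the bore's floor, 50 mm above the table, rim at z = 30 mm. Bore 43 mm in diameter, 30 mm deep, with one keyway slot 10.5 mm wide right through the wall, full height, on the hub's own +x side. Each hub is turned differently. A shaft whose key misses hangs with its foot 20 mm above the floor; keyed, it drops 18 mm
- stub1: loose keyed stub shaft, upright on its foot (may be absent), 320 g; origin at the foot's centre, z up. Steel shaft 40 mm in diameter, z = 0 to 28 mm, foot chamfered 2 mm; brass key 8 mm wide on its +x side, z = 10 to 26 mm, out to 28 mm from the axis; black head 48 mm in diameter, z = 28 to 52 mm, white rib on top over the key. Home: head on the hub's rim, foot 2 mm above the bore's floor
- stub2: loose keyed stub shaft, upright on its foot (may be absent), 320 g; origin at the foot's centre, z up. Steel shaft 40 mm in diameter, z = 0 to 28 mm, foot chamfered 2 mm; brass key 8 mm wide on its +x side, z = 10 to 26 mm, out to 28 mm from the axis; black head 48 mm in diameter, z = 28 to 52 mm, white rib on top over the key. Home: head on the hub's rim, foot 2 mm above the bore's floor
- stub3: loose keyed stub shaft, upright on its foot (may be absent), 320 g; origin at the foot's centre, z up. Steel shaft 40 mm in diameter, z = 0 to 28 mm, foot chamfered 2 mm; brass key 8 mm wide on its +x side, z = 10 to 26 mm, out to 28 mm from the axis; black head 48 mm in diameter, z = 28 to 52 mm, white rib on top over the key. Home: head on the hub's rim, foot 2 mm above the bore's floor
- handle: loose square-socket handle, standing upright on the table; origin at the centre of its underside. Steel socket block 44 by 44 mm and 30 mm tall with a square socket 20 mm wide and 24 mm deep in its underside, sides parallel to the block's; on top a black grip bar 56 mm long (its own x) by 16 mm thick (its own y), from z = 30 to 54 mm. About 220 g
- spindle (a joint): the locking spindle's angle, rad: grows clockwise seen from above, stop at 1.6 (locked); starts near 0; friction about 0.12 N m, stays where left
- spindle_seat (a point): on the spindle's axis at the top of its round collar (52 mm in diameter), 62 mm above the table, turning with the spindle; above it a square 18 mm across (sides along this frame's x and y), 22 mm tall, the last 6 mm tapered to 13 mm. The fitted handle's underside rests on the collar: its origin is then at this point
- tray: fixed grey open tool tray, outside 130 (x) by 120 (y) by 22 mm, walls and floor about 4 to 5 mm; origin at the centre of its underside
- bottle: loose white plastic bottle, 60 mm in diameter, 160 mm tall, to be left standing; origin at the centre of its underside
Not all that is in view belongs to the job. Leave any green look-alike of the handle alone.

How it is judged:
On the way, in this order (a step that is already met when the one before it is completed fails the run):
1. the dust cover is swung aside (value of joint cover above 1.2 rad), for 0.2 s.
2. every stub shaft present is home in a hub (((horizontal distance between stub1 and hub1 below 0.004 m and z of stub1 in the frame of hub1 between -0.004 and 0.006 m and angle between stub1's own z axis and vertical below 0.1 rad) or (horizontal distance between stub1 and hub2 below 0.004 m and z of stub1 in the frame of hub2 between -0.004 and 0.006 m and angle between stub1's own z axis and vertical below 0.1 rad) or (horizontal distance between stub1 and hub3 below 0.004 m and z of stub1 in the frame of hub3 between -0.004 and 0.006 m and angle between stub1's own z axis and vertical below 0.1 rad)) and ((horizontal distance between stub2 and hub1 below 0.004 m and z of stub2 in the frame of hub1 between -0.004 and 0.006 m and angle between stub2's own z axis and vertical below 0.1 rad) or (horizontal distance between stub2 and hub2 below 0.004 m and z of stub2 in the frame of hub2 between -0.004 and 0.006 m and angle between stub2's own z axis and vertical below 0.1 rad) or (horizontal distance between stub2 and hub3 below 0.004 m and z of stub2 in the frame of hub3 between -0.004 and 0.006 m and angle between stub2's own z axis and vertical below 0.1 rad)) and ((horizontal distance between stub3 and hub1 below 0.004 m and z of stub3 in the frame of hub1 between -0.004 and 0.006 m and angle between stub3's own z axis and vertical below 0.1 rad) or (horizontal distance between stub3 and hub2 below 0.004 m and z of stub3 in the frame of hub2 between -0.004 and 0.006 m and angle between stub3's own z axis and vertical below 0.1 rad) or (horizontal distance between stub3 and hub3 below 0.004 m and z of stub3 in the frame of hub3 between -0.004 and 0.006 m and angle between stub3's own z axis and vertical below 0.1 rad))), for 0.2 s.
3. the handle is fully down on the square spindle (horizontal distance between handle and spindle_seat below 0.004 m and z of handle in the frame of spindle_seat below 0.005 m and angle between handle's own z axis and vertical below 0.1 rad), for 0.2 s.
4. the spindle is turned to its stop with the handle on it (all of step 3 and value of joint spindle above 1.4 rad), for 0.2 s.
At the end, for the whole second after the job is handed in: cover open more than 1.2 rad; every stub present in a hub (within 4 mm of its axis, foot less than 6 mm above the bore's floor, upright); spindle beyond 1.4 rad; handle lying still inside the tray (origin within 55 mm in x and 50 mm in y of the tray's centre and less than 40 mm above the table) (all of step 2 and value of joint cover above 1.2 rad and value of joint spindle above 1.4 rad and x of handle in the frame of tray between -0.055 and 0.055 m and y of handle in the frame of tray between -0.05 and 0.05 m and z of handle in the frame of tray below 0.04 m and linear speed of each of handle, stub1, stub2, stub3 below 0.02 m/s); the robot touches nothing.
It fails at once if the bottle is knocked over (angle between bottle's own z axis and vertical above 0.5 rad).
Of stub1, stub2, stub3 only 2 to 3 are there at a start; the rules pass over those that are not, and their reading is None.
At some moment in a run one of stub1, stub2, stub3, handle may be knocked a few centimetres aside while the robot is not near it.
It also fails if it takes over 208 s, if anything falls off the work surface, if the arm or the gripper's body presses on something with over 40 N, if the wrist force passes 120 N, or if a joint passes its speed limit or range.

## Robot

A 6-joint arm with a two-finger parallel gripper is mounted at the origin on the work surface. World frame = base frame: x ahead of the robot, y to its left, z up, the work surface at z = 0. Lengths are in m, angles in rad, forces in N, time in s.
With the tool pointing down it reaches from about 0.35 to 0.975 m from the base axis. Payload 4.9 kg.
Tool frame: the origin (TCP) lies at the very end of the fingers, on their centre line; the grasp point (between the pads) lies 19 mm behind it; z points along the fingers, y is the direction in which the jaws open and shut (so a half turn about z gives the same grasp; the last joint's range is limited). The gripper opens to 85 mm and grips with 20 to 120 N. Pads are 22 mm wide; open, the fingers measure 114 mm over their backs; the gripper's body (76 mm by 85 mm) begins 54 mm behind the grasp point. The pads swing forward as they close: fully open they stand 13 mm farther back than shut.
Start: joints at [1.06, 0.053, 1.613, -0, 1.476, -0.119], TCP at [0.239, 0.578, 0.231] pointing down, gripper open.
Joint ranges: [-3.01, 3.01], [-1.01, 2.22], [0.06, 2.58], [-1.02, 4.17], [0.09, 2.62], [-3.14, 3.14]. Speed limits (rad/s): [2.57, 2.57, 3.14, 3.14, 3.14, 3.14].

## Interface

Orientations are given as a unit quaternion [w, x, y, z].
In Python, from plant import state, eyes, job_done gives the robot as it stands.
- The arm moves only by the tool apply_moves, never from a script. Its argument "commands" is a list of rows, each an object with "linear": the shift along the tool's x, y, z in m, a list of three; "delta_rot": the turn, a rotation vector about the tool's x, y, z in degrees, a list of three; "fingers": the closure in counts, from 0 (fully open) to 255 (shut). In form: [{"linear": [x, y, z], "delta_rot": [wx, wy, wz], "fingers": fingers}, ...]. A call has exactly 8 rows; each row is the pose to reach, as a shift and turn from the pose commanded when the call began, along the tool's axes at that moment; what a row does not reach only later rows make up. A row lasts 1/10 s, in which the tool goes at most 50 mm and 8.59 degrees, less where a joint would pass 70% of its speed; a pose out of reach is approached as far as the arm can. A call with a gripper value outside its range is refused whole. The fingers move at their own pace and stop on an object; the grip force is fixed at half the most. Time passes only in rows, so rows that repeat a pose let the fingers close, or fill a call up. It gives the time, the measured TCP pose, the force and the opening at its end, in the units of the state.
- state(): the state, without advancing time (a new reading comes with each control period).
- eyes.grab_frame(name): name is "side" or "top"; returns the picture (480x640x3 uint8, red, green, blue); there is no depth.
- eyes.camera_params(name): a dict with "fx", "fy", "cx", "cy" (pixels), "position" and "rotation" of the camera in the world. Camera axes: x right, y down, z forward; pixel columns grow to the right and rows downward; lengths in m; the calibration is good to about 2 mm. A picture is of the moment at which its call begins. camera_params takes no time and is no camera call.
- job_done(): hands the job in, once; it reports no verdict.
The state is a dict: "time": time; "joint_pos": joint angles; "joint_vel": joint speeds; "joint_efforts": joint torques, N m; "tool_pos": TCP position; "tool_rot": TCP orientation; "contact_force": force on the tool from outside, world axes, zero at the start; "ft_torque": the same for the moment, N m; "gripper_width": opening from 0.0 (shut) to 1.0 (fully open).
Only numpy, scipy, OpenCV 4.12 (cv2) and the standard library are available. Lean on these libraries where they do the work, as an engineer would, in place of code of your own. Each camera call takes 0.05 s, during which the arm holds its last target.

## Working session

There is one attempt and no reset: what is moved stays moved. The work goes in short steps, Python scripts to look and compute and a tool call to move; the robot and the scene stay as the last step left them, time stands still between calls to the robot, and variables do not carry over. Pictures are saved under pics/ and viewed, and the job is handed in when it is done.

Besides the shell and the picture viewer there is one more tool, called after ">>>" as a command line: name --argument value ..., lists and objects as JSON in quotes. apply_moves: Moves the arm, as the interface text tells. Its arguments: {"type":"object","properties":{"commands":{"type":"array","items":{"type":"object","properties":{"linear":{"type":"array","items":{"type":"number"}},"delta_rot":{"type":"array","items":{"type":"number"}},"fingers":{"type":"number"}}}}},"required":["commands"]}

```bash
ls; mkdir -p pics
python3 - <<'E'
from plant import state, eyes
import cv2
s=state();print(s)
for n in("side","top"):
    im=eyes.grab_frame(n);cv2.imwrite(f"pics/{n}0.png",im[:,:,::-1]);print(n,eyes.camera_params(n))
E
```

```text
pics
{'time': 0.0, 'joint_pos': array([ 1.05997255e+00,  5.33510819e-02,  1.61432191e+00, -2.83291796e-05,
        1.47598232e+00, -1.19004850e-01]), 'joint_vel': array([ 0.00102667,  0.00046371, -0.00126796,  0.0004883 ,  0.00044705,
        0.00061947]), 'joint_efforts': array([-2.07628385e-03, -3.93658769e+01, -3.70184040e+01, -1.53627734e-04,
        6.81177320e-03, -1.89747840e-05]), 'tool_pos': array([0.23836786, 0.57707655, 0.23004992]), 'tool_rot': array([-3.06033841e-04,  1.94657247e-01,  9.80870783e-01, -9.84982556e-04]), 'contact_force': array([1.81099109, 0.06871814, 0.02860772]), 'ft_torque': array([ 0.05678248, -0.01378608,  0.00544276]), 'gripper_width': 0.9973941897782701}
side {'fx': 518.8856221872968, 'fy': 518.8856221872968, 'cx': 312.52959723878587, 'cy': 238.63384077632057, 'position': array([ 0.06350721, -0.83995795,  0.61948429]), 'rotation': array([-0.49640545,  0.82495312, -0.2268605 ,  0.14686146])}
top {'fx': 605.1891598504639, 'fy': 605.1891598504639, 'cx': 320.75874167609715, 'cy': 249.66116786287765, 'position': array([ 0.40100881, -0.04232521,  1.39175426]), 'rotation': array([ 0.04650016, -0.69547818,  0.71586276, -0.04108939])}
```

View pics/top0.png

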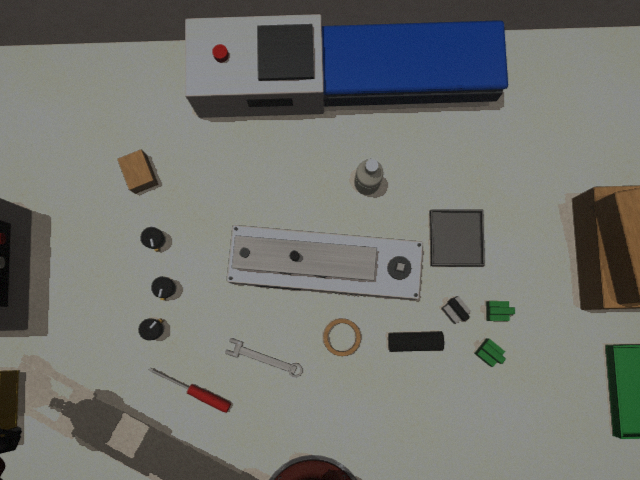

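View pics/side0.png

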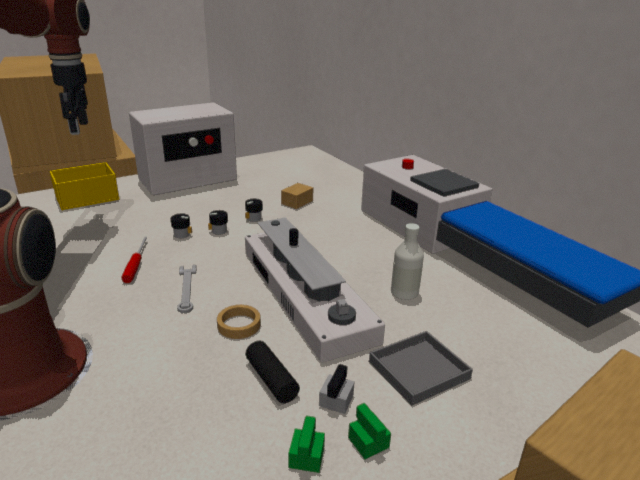

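```bash
cat > h.py <<'E'
import numpy as np, cv2
from scipy.spatial.transform import Rotation as R
from plant import state, eyes
def rot(q): return R.from_quat([q[1],q[2],q[3],q[0]])
def ray(n,u,v):
    p=eyes.camera_params(n)
    d=rot(p["rotation"]).apply([(u-p["cx"])/p["fx"],(v-p["cy"])/p["fy"],1.]);return p["position"],d
def on(n,u,v,z):
    o,d=ray(n,u,v);return (o+d*(z-o[2])/d[2])[:2]
def proj(n,P):
    p=eyes.camera_params(n);c=rot(p["rotation"]).inv().apply(np.array(P)-p["position"])
    return np.array([p["fx"]*c[0]/c[2]+p["cx"],p["fy"]*c[1]/c[2]+p["cy"]])
def snap(n,f,box=None,k=1):
    im=np.ascontiguousarray(eyes.grab_frame(n)[:,:,::-1]); cv2.imwrite(f"pics/raw_{f}.png",im)
    if box:
        x0,y0,x1,y1=box; c=cv2.resize(im[y0:y1,x0:x1],None,fx=k,fy=k,interpolation=cv2.INTER_CUBIC); cv2.imwrite(f"pics/{f}.png",c)
    return im
def go(pos,ydir=None):
    """print shift in tool axes to reach world TCP pos; ydir = world angle deg of tool y axis (mod 180)"""
    s=state();r=rot(s["tool_rot"]);M=r.as_matrix()
    cur=np.degrees(np.arctan2(M[1,1],M[0,1]))
    if ydir is None: dr=np.zeros(3);t=0
    else:
        t=(ydir-cur+90)%180-90
        Y=np.array([np.cos(np.radians(cur+t)),np.sin(np.radians(cur+t)),0]);Z=np.array([0,0,-1.]);X=np.cross(Y,Z)
        dr=np.degrees((r.inv()*R.from_matrix(np.c_[X,Y,Z])).as_rotvec())
    print("tcp",s["tool_pos"].round(4),"yang",round(cur,1),"j6",s["joint_pos"][5].round(2),"linear",r.inv().apply(np.array(pos)-s["tool_pos"]).round(4),"rot",dr.round(2),"t",round(s["time"],2))
E
python3 - <<'E'
from h import *
im=cv2.imread("pics/top0.png")
a=cv2.resize(im[215:315,220:440],None,fx=3.6,fy=3.6,interpolation=cv2.INTER_CUBIC);cv2.imwrite("pics/a.png",a)
b=cv2.resize(im[220:350,120:200],None,fx=4.5,fy=4.5,interpolation=cv2.INTER_CUBIC);cv2.imwrite("pics/b.png",b)
c=cv2.resize(im[280:380,420:530],None,fx=5.5,fy=5.5,interpolation=cv2.INTER_CUBIC);cv2.imwrite("pics/c.png",c)
for n,u,v,z in [("pin",245,253,.0875),("knob",295,256,.1225),("spin",400,267,.084),("s1",152,239,.052),("s2",163,288,.052),("s3",151,329,.052),("hand",456,309,.054),("tray",457,238,.01),("bottle",369,183,.05)]:
    print(n,on("top",u,v,z).round(3))
E
```

```text
pin [0.561 0.13 ]
knob [0.547 0.02 ]
spin [ 0.521 -0.205]
s1 [0.603 0.343]
s2 [0.493 0.318]
s3 [0.403 0.344]
hand [ 0.428 -0.328]
tray [ 0.591 -0.348]
bottle [ 0.717 -0.148]
```

View pics/a.png

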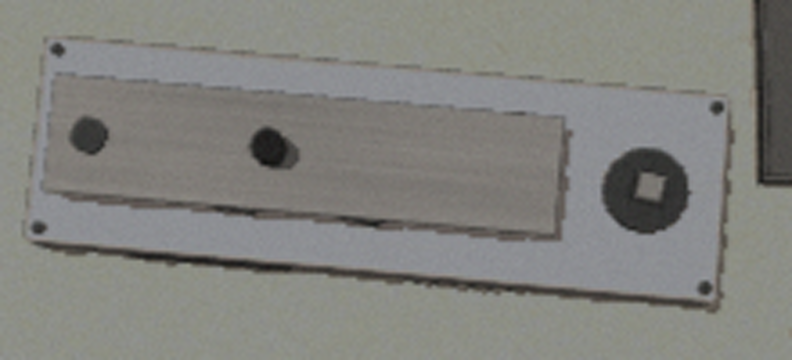

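View pics/b.png

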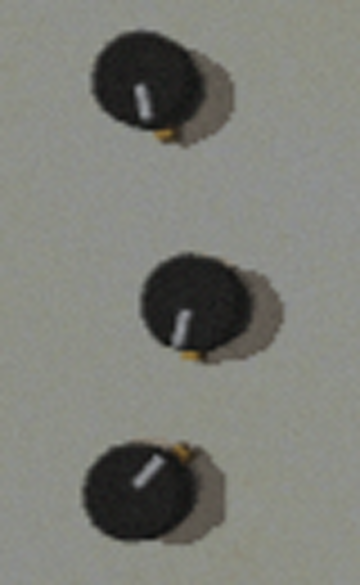

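View pics/c.png

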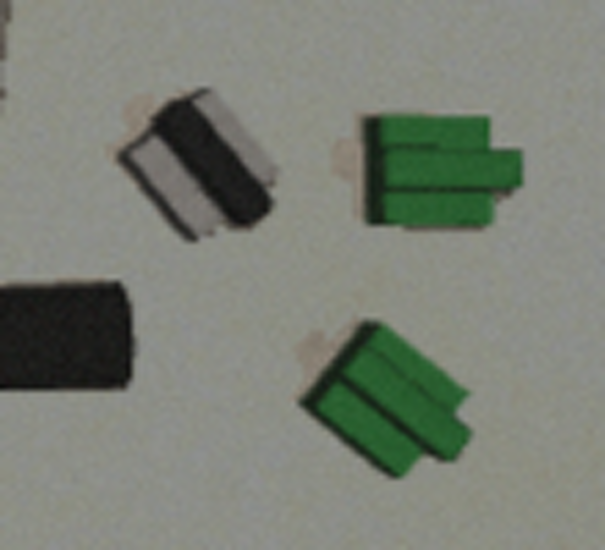

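Run:
```python
from h import *
for n,u,v,z in [("pin",244.4,252.5,.0885),("knob",294.4,255.6,.1225),("spin",400.3,266.9,.084),("collar",645/3.6+220,191/3.6+215,.062),("bottletop",372,166,.160),("b1",57,49,.05),("b2",717,107,.05),("b3",39,228,.05),("b4",705,288,.05),("mach1",186,113,0),("mach2",323,113,0),("blue",326,103,0),("blue2",503,100,0)]:
    if n[0]=="b" and len(n)==2: u,v=u/3.6+220,v/3.6+215
    print(n,on("top",u,v,z).round(4))
k=on("top",294.4,255.6,.1225)
for u,v in [(406,232),(407,297)]:
    for z in (0,.16): print("side bottle",z,on("side",u,v,z).round(3))
go([*k,.20],-7)
```

```text
pin [0.5622 0.1313]
knob [0.5483 0.0212]
spin [ 0.5214 -0.2059]
collar [ 0.5209 -0.206 ]
bottletop [ 0.7272 -0.1469]
b1 [0.6216 0.155 ]
b2 [ 0.5729 -0.2544]
b3 [0.51   0.1673]
b4 [ 0.4612 -0.2416]
mach1 [0.913  0.2785]
mach2 [ 0.9026 -0.0488]
blue [ 0.9272 -0.0566]
blue2 [ 0.9212 -0.4786]
side bottle 0 [0.924 0.075]
side bottle 0.16 [ 0.701 -0.162]
side bottle 0 [ 0.724 -0.163]
side bottle 0.16 [ 0.553 -0.338]
tcp [0.2384 0.5771 0.2302] yang 67.6 j6 -0.12 linear [-0.4987 -0.3954  0.0308] rot [-1.000e-01  6.000e-02  7.455e+01] t 0.1
```

Run:
```python
import cv2
im=cv2.imread("pics/side0.png")
cv2.imwrite("pics/d.png",cv2.resize(im[200:320,340:480],None,fx=5,fy=5,interpolation=cv2.INTER_CUBIC))
im=cv2.imread("pics/top0.png")
cv2.imwrite("pics/e.png",cv2.resize(im[80:260,300:440],None,fx=3.3,fy=3.3,interpolation=cv2.INTER_CUBIC))
```

```text
(no output)
```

View pics/d.png

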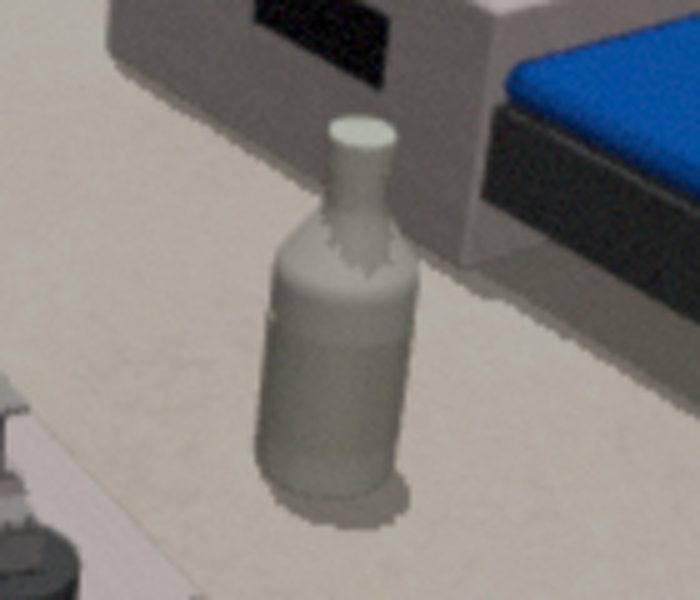

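View pics/e.png

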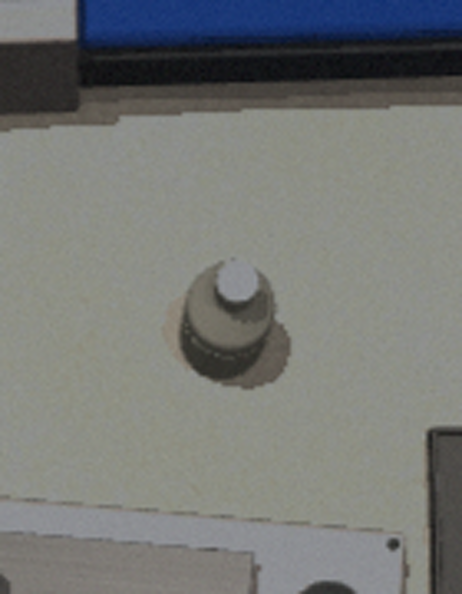

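>>> apply_moves --commands '[{"linear":[-0.035,-0.028,0.0],"delta_rot":[0,0,4],"fingers":0},{"linear":[-0.07,-0.056,0.0],"delta_rot":[0,0,9],"fingers":0},{"linear":[-0.105,-0.084,0.0],"delta_rot":[0,0,14],"fingers":0},{"linear":[-0.14,-0.112,0.0],"delta_rot":[0,0,19],"fingers":0},{"linear":[-0.175,-0.14,0.0],"delta_rot":[0,0,24],"fingers":0},{"linear":[-0.21,-0.168,0.0],"delta_rot":[0,0,29],"fingers":0},{"linear":[-0.24,-0.192,0.0],"delta_rot":[0,0,34],"fingers":0},{"linear":[-0.26,-0.21,0.0],"delta_rot":[0,0,38],"fingers":0}]'

```text
time: 0.9
tool_pos: [0.3994, 0.282, 0.2309]
tool_rot: [0.0, 0.506, 0.863, -0.0]
contact_force: [-0.9, -0.5, 0.4]
gripper_width: 0.999
```

Run:
```python
from h import *
go([.5483,.0212,.20],-7)
```

```text
tcp [0.3994 0.282  0.2309] yang 29.3 j6 -0.05 linear [-0.3003  0.0024  0.031 ] rot [-2.000e-02  3.000e-02  3.627e+01] t 0.9
```

>>> apply_moves --commands '[{"linear":[-0.04,0.0,0.004],"delta_rot":[0,0,5],"fingers":0},{"linear":[-0.08,0.0,0.008],"delta_rot":[0,0,10],"fingers":0},{"linear":[-0.12,0.001,0.012],"delta_rot":[0,0,15],"fingers":0},{"linear":[-0.16,0.001,0.016],"delta_rot":[0,0,20],"fingers":0},{"linear":[-0.2,0.002,0.02],"delta_rot":[0,0,25],"fingers":0},{"linear":[-0.24,0.002,0.025],"delta_rot":[0,0,30],"fingers":0},{"linear":[-0.28,0.002,0.03],"delta_rot":[0,0,34],"fingers":0},{"linear":[-0.3,0.002,0.031],"delta_rot":[0,0,36.3],"fingers":0}]'

```text
time: 1.7
tool_pos: [0.5488, 0.0216, 0.199]
tool_rot: [-0.0, 0.749, 0.663, -0.001]
contact_force: [-0.7, 0.6, 0.3]
gripper_width: 1.0
```

Run:
```python
from h import *
go([.5483,.0212,.098],-7)
```

```text
tcp [0.5488 0.0216 0.199 ] yang -7.0 j6 0.03 linear [-0.0004 -0.0003  0.101 ] rot [-0.1   0.04 -0.02] t 1.7
```

>>> apply_moves --commands '[{"linear":[0,0,0.04],"delta_rot":[0,0,0],"fingers":0},{"linear":[0,0,0.08],"delta_rot":[0,0,0],"fingers":0},{"linear":[0,0,0.1],"delta_rot":[0,0,0],"fingers":0},{"linear":[0,0,0.1],"delta_rot":[0,0,0],"fingers":255},{"linear":[0,0,0.1],"delta_rot":[0,0,0],"fingers":255},{"linear":[0,0,0.1],"delta_rot":[0,0,0],"fingers":255},{"linear":[0,0,0.1],"delta_rot":[0,0,0],"fingers":255},{"linear":[0,0,0.1],"delta_rot":[0,0,0],"fingers":255}]'

```text
time: 2.5
tool_pos: [0.5506, 0.0241, 0.1026]
tool_rot: [0.002, 0.747, 0.664, 0.002]
contact_force: [-0.2, -0.1, 2.4]
gripper_width: 0.208
```

Run:
```python
from h import *
s=state();print(s["gripper_width"],s["contact_force"])
go([.5483,.0212,.098],-7)
pin=np.array([.5622,.1313]);p=s["tool_pos"][:2]-pin;r=rot(s["tool_rot"])
for a in range(8,89,8):
    q=R.from_euler('z',a,degrees=True).apply([*p,0])[:2]+pin
    print(a,r.inv().apply([*(q-s["tool_pos"][:2]),0]).round(3))
```

```text
0.20802498201467365 [-0.21448463 -0.05111866  2.37094383]
tcp [0.5506 0.0241 0.1026] yang -6.7 j6 0.03 linear [-0.0032 -0.002   0.0046] rot [ 0.34 -0.01  0.26] t 2.5
8 [0.001 0.015 0.   ]
16 [0.004 0.03  0.   ]
24 [0.01  0.044 0.   ]
32 [0.017 0.057 0.   ]
40 [0.026 0.069 0.   ]
48 [0.036 0.08  0.   ]
56 [0.048 0.089 0.001]
64 [0.061 0.096 0.001]
72 [0.076 0.102 0.001]
80 [0.09  0.105 0.001]
88 [0.105 0.107 0.001]
```

>>> apply_moves --commands '[{"linear":[0.0,0.01,0],"delta_rot":[0,0,-5],"fingers":255},{"linear":[0.001,0.019,0],"delta_rot":[0,0,-10],"fingers":255},{"linear":[0.004,0.028,0],"delta_rot":[0,0,-15],"fingers":255},{"linear":[0.007,0.037,0],"delta_rot":[0,0,-20],"fingers":255},{"linear":[0.01,0.046,0],"delta_rot":[0,0,-25],"fingers":255},{"linear":[0.015,0.054,0],"delta_rot":[0,0,-30],"fingers":255},{"linear":[0.02,0.062,0],"delta_rot":[0,0,-35],"fingers":255},{"linear":[0.026,0.069,0],"delta_rot":[0,0,-40],"fingers":255}]'

```text
time: 3.3
tool_pos: [0.6224, 0.0409, 0.1027]
tool_rot: [0.003, 0.474, 0.881, 0.0]
contact_force: [2.6, -3.7, 3.0]
gripper_width: 0.205
```

Run:
```python
from h import *
s=state();print(s["gripper_width"],s["contact_force"],s["tool_pos"])
snap("top","t1")
pin=np.array([.5622,.1313]);p=s["tool_pos"][:2]-pin;r=rot(s["tool_rot"]);print(np.linalg.norm(p),np.degrees(np.arctan2(p[1],p[0])))
for a in range(5,50,5):
    q=R.from_euler('z',a,degrees=True).apply([*p,0])[:2]+pin
    print(a,r.inv().apply([*(q-s["tool_pos"][:2]),0]).round(3))
```

```text
0.20487266111368213 [ 2.58168486 -3.65156187  3.02866399] [0.62237597 0.04093624 0.10268073]
0.10856682702628091 -56.33914772853584
5 [0.    0.009 0.   ]
10 [0.002 0.019 0.   ]
15 [0.004 0.028 0.   ]
20 [0.007 0.037 0.   ]
25 [0.01  0.046 0.   ]
30 [0.015 0.054 0.   ]
35 [0.02  0.062 0.   ]
40 [0.026 0.07  0.   ]
45 [0.032 0.077 0.   ]
```

View pics/raw_t1.png

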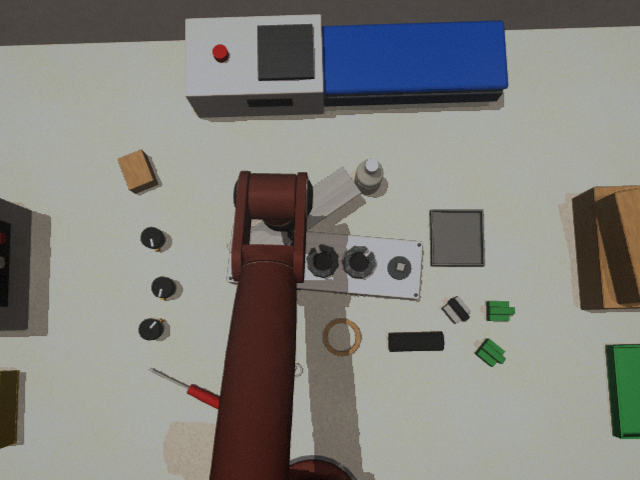

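>>> apply_moves --commands '[{"linear":[0.0,0.009,0],"delta_rot":[0,0,-5],"fingers":255},{"linear":[0.002,0.019,0],"delta_rot":[0,0,-10],"fingers":255},{"linear":[0.004,0.028,0],"delta_rot":[0,0,-15],"fingers":255},{"linear":[0.007,0.037,0],"delta_rot":[0,0,-20],"fingers":255},{"linear":[0.01,0.046,0],"delta_rot":[0,0,-25],"fingers":255},{"linear":[0.015,0.054,0],"delta_rot":[0,0,-30],"fingers":255},{"linear":[0.02,0.062,0],"delta_rot":[0,0,-35],"fingers":255},{"linear":[0.026,0.07,0],"delta_rot":[0,0,-40],"fingers":255}]'

```text
time: 4.15
tool_pos: [0.667, 0.1011, 0.1027]
tool_rot: [0.003, 0.144, 0.99, -0.0]
contact_force: [3.8, -3.4, 1.6]
gripper_width: 0.207
```

>>> apply_moves --commands '[{"linear":[0.0,0.009,0],"delta_rot":[0,0,-5],"fingers":255},{"linear":[0.001,0.015,0],"delta_rot":[0,0,-8],"fingers":255},{"linear":[0.001,0.015,0],"delta_rot":[0,0,-8],"fingers":0},{"linear":[0.001,0.015,0],"delta_rot":[0,0,-8],"fingers":0},{"linear":[0.001,0.015,0],"delta_rot":[0,0,-8],"fingers":0},{"linear":[0.001,0.015,-0.03],"delta_rot":[0,0,-8],"fingers":0},{"linear":[0.001,0.015,-0.06],"delta_rot":[0,0,-8],"fingers":0},{"linear":[0.001,0.015,-0.09],"delta_rot":[0,0,-8],"fingers":0}]'

```text
time: 4.95
tool_pos: [0.667, 0.1166, 0.1907]
tool_rot: [-0.001, 0.077, 0.997, -0.0]
contact_force: [0.1, -0.8, 1.3]
gripper_width: 0.997
```

Run:
```python
from h import *
s=state();print(s["gripper_width"],s["contact_force"],s["tool_pos"])
snap("top","t2")
snap("side","s2")
go([.45,.2,.2],0)
```

```text
0.9966245641273584 [ 0.1478762  -0.76230204  1.34330294] [0.66698568 0.11656465 0.19071547]
tcp [0.6704 0.1168 0.1966] yang 81.2 j6 -1.35 linear [ 0.2304  0.0485 -0.0054] rot [ 0.48  0.35 81.2 ] t 5.05
```

View pics/raw_t2.png

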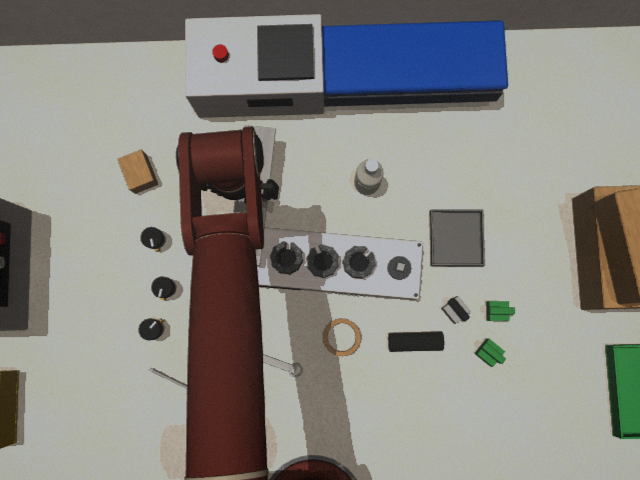

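View pics/raw_s2.png

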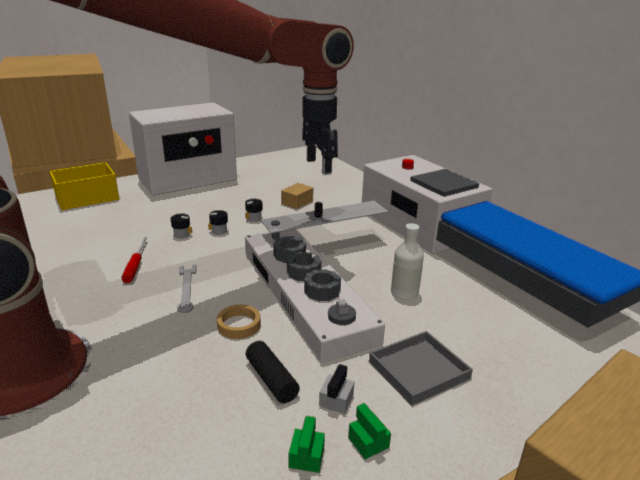

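Run:
```python
import cv2
im=cv2.imread("pics/raw_t2.png")
cv2.imwrite("pics/f.png",cv2.resize(cv2.convertScaleAbs(im[225:305,262:422],alpha=2),None,fx=5,fy=5,interpolation=cv2.INTER_CUBIC))
im=cv2.imread("pics/raw_s2.png")
cv2.imwrite("pics/g.png",cv2.resize(cv2.convertScaleAbs(im[225:335,255:375],alpha=1.7),None,fx=5.4,fy=5.4,interpolation=cv2.INTER_CUBIC))
```

```text
(no output)
```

View pics/f.png

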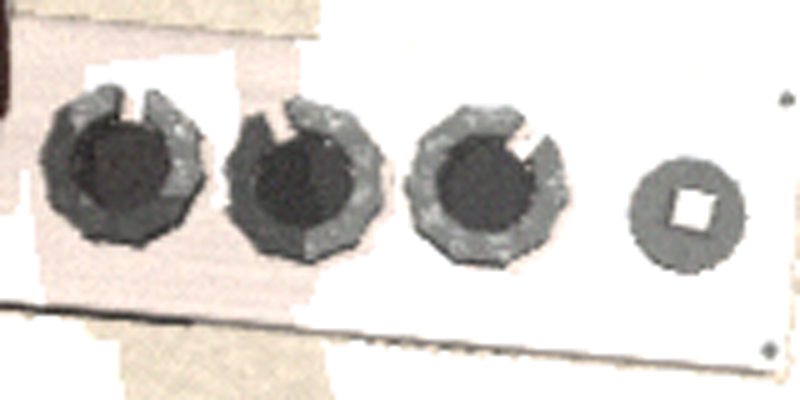

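View pics/g.png

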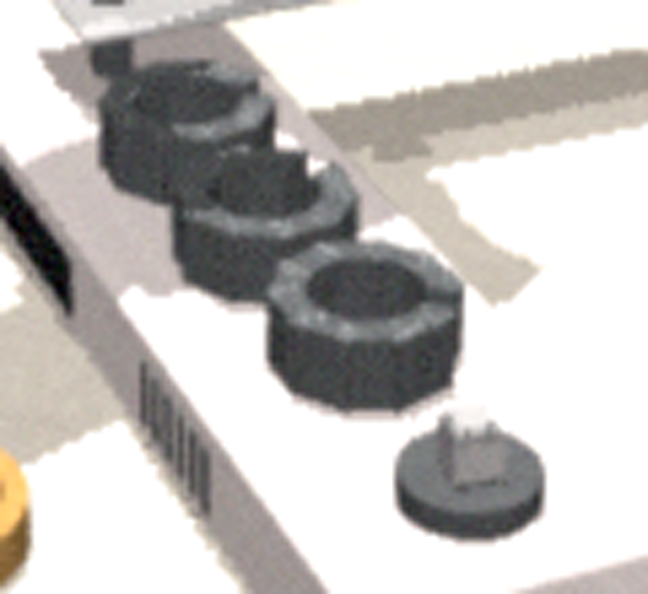

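Run:
```python
from h import *
im=cv2.imread("pics/raw_t2.png");g=cv2.cvtColor(im,cv2.COLOR_BGR2GRAY)
O=np.array([.5414,-.0430]);yh=np.array([.1184,.993])
for k,d in enumerate((.085,.005,-.075)):
    c=O+yh*d; pr=proj("top",[*c,.08]); 
    # radial profile of grey on rim plane
    prof=[]
    for rr in np.arange(.010,.040,.002):
        th=np.arange(0,360,5)
        pts=np.array([proj("top",[c[0]+rr*np.cos(np.radians(t)),c[1]+rr*np.sin(np.radians(t)),.08]) for t in th]).astype(np.float32)
        v=cv2.remap(g,pts[None,:,0],pts[None,:,1],cv2.INTER_LINEAR)[0].astype(float);prof.append(v)
    prof=np.array(prof)
    print("hub",k+1,c.round(4),"px",pr.round(1))
    print("mean by r",prof.mean(1).round(0))
    r=prof[8:12].mean(0) # 26..32
    i=np.where(r>65)[0]*5;print("r26-32",r.round(0).astype(int))
```

```text
hub 1 [0.5515 0.0414] px [286.1 256.6]
mean by r [ 34.  33.  31.  32.  36.  41.  50.  59.  60.  61.  61.  62.  71.  95.
 122.]
r26-32 [ 70  54  69  72  78  76  76  76  74  71  60  44  40  40  40  42  43  42
  43  41  40  39  40  44  45  44  42  45  43  44  44  46  45  41  40  42
  45  44  43  42  41  41  44  43  45  46  45  52  63  68  74  73  74  75
  67  64  66  71  80  88  90  74  77  79  80  79  78  77 105 160 147 122]
hub 2 [ 0.542 -0.038] px [322.6 259.9]
mean by r [ 33.  33.  33.  34.  37.  44.  53.  62.  64.  64.  64.  67.  81. 106.
 129.]
r26-32 [ 74  72  63  78 115 120 107  60  45  43  46  47  47  48  47  44  44  46
  47  44  44  44  44  43  44  44  44  44  47  46  44  44  44  43  45  48
  73  73  68  70  66  72  71  69  72  71  69  67  70  76  77  79  75  71
  71  73  75  79  77  76  72  71  74  75  78  88  91  92  88  86  85  80]Traceback (most recent call last):
  File "<stdin>", line 10, in <module>
  File "h.py", line 11, in proj
    p=eyes.camera_params(n);c=rot(p["rotation"]).inv().apply(np.array(P)-p["position"])
ValueError: time passes only in moves, steps and waits
```

```bash
python3 - <<'E'
import re
s=open('h.py').read()
s=s.replace('def ray(','_C={}\ndef cam(n):\n    if n not in _C: _C[n]=eyes.camera_params(n)\n    return _C[n]\ndef ray(').replace('p=eyes.camera_params(n)','p=cam(n)')
open('h.py','w').write(s)
E
cat > hub.py <<'E'
from h import *
from scipy.optimize import least_squares
im=cv2.imread("pics/raw_t2.png");g=cv2.cvtColor(im,cv2.COLOR_BGR2GRAY)
O=np.array([.5414,-.0430]);yh=np.array([.1184,.993])
th=np.arange(0,360,4);rs=np.arange(.012,.032,.0005)
for k,d in enumerate((.085,.005,-.075)):
    c=O+yh*d
    for it in range(3):
        P=[]
        for t in np.radians(th):
            pts=np.array([proj("top",[c[0]+r*np.cos(t),c[1]+r*np.sin(t),.08]) for r in rs]).astype(np.float32)
            v=cv2.GaussianBlur(cv2.remap(g,pts[None,:,0],pts[None,:,1],cv2.INTER_CUBIC).astype(np.float32),(5,1),0)[0]
            gr=np.gradient(v)[12:30];j=gr.argmax()+12
            if gr.max()>.7 and v[j+5]<95: P.append(c+rs[j]*np.array([np.cos(t),np.sin(t)]))
        P=np.array(P)
        f=least_squares(lambda q:np.hypot(*(P-q[:2]).T)-q[2],[*c,.0215],loss='soft_l1',f_scale=.0007)
        c=f.x[:2]
    # slot
    vv=[]
    for t in np.radians(np.arange(0,360,2)):
        pts=np.array([proj("top",[c[0]+r*np.cos(t),c[1]+r*np.sin(t),.08]) for r in (.026,.028,.030,.032)]).astype(np.float32)
        vv.append(cv2.remap(g,pts[None,:,0],pts[None,:,1],cv2.INTER_LINEAR).mean())
    vv=np.array(vv);b=np.where(vv>92)[0]
    a=np.radians(b*2);w=vv[b]-85;ang=np.degrees(np.arctan2((w*np.sin(a)).sum(),(w*np.cos(a)).sum()))
    print("hub",k+1,"nominal",(O+yh*d).round(4),"fit",c.round(4),"r",f.x[2].round(4),"n",len(P),"slot deg",ang.round(1),sorted(((b*2+180)%360-180).tolist()))
E
python3 hub.py; python3 -c "
from h import *
go([.4,.2,.2],0)"
```

```text
hub 1 nominal [0.5515 0.0414] fit [0.551  0.0423] r 0.0218 n 81 slot deg -13.9 [-22, -20, -18, -16, -14, -12, -10, -8, -6]
hub 2 nominal [ 0.542 -0.038] fit [ 0.5411 -0.0377] r 0.0216 n 84 slot deg 19.8 [-32, -30, 16, 18, 20, 22, 24, 26, 28, 30]
hub 3 nominal [ 0.5325 -0.1175] fit [ 0.5368 -0.1162] r 0.0218 n 82 slot deg -45.9 [-56, -54, -52, -50, -48, -46, -44, -42, -40, -38, -36, -34]
tcp [0.6704 0.1168 0.1966] yang 81.2 j6 -1.35 linear [ 0.2799  0.0409 -0.0059] rot [ 0.48  0.35 81.2 ] t 5.05
```

```bash
cat > stub.py <<'E'
from h import *
import sys
def stubs(im,box,verbose=True):
    x0,y0,x1,y1=box;g=cv2.cvtColor(im,cv2.COLOR_BGR2GRAY);m=np.zeros_like(g);m[y0:y1,x0:x1]=(g[y0:y1,x0:x1]<58)*255
    cs,_=cv2.findContours(m,cv2.RETR_EXTERNAL,cv2.CHAIN_APPROX_NONE);out=[]
    for c in cs:
        if cv2.contourArea(c)<200: continue
        h=cv2.convexHull(c);M=cv2.moments(h);u,v=M["m10"]/M["m00"],M["m01"]/M["m00"]
        C=on("top",u,v,.040)
        # rib: bright px inside top disc
        P=[];
        for r in np.arange(.0,.0215,.0007):
            for t in np.radians(np.arange(0,360,4)):
                q=C+r*np.array([np.cos(t),np.sin(t)]);p=proj("top",[*q,.052]).astype(np.float32)
                w=cv2.remap(g,p[None,None,:1],p[None,None,1:],cv2.INTER_LINEAR)[0,0]
                if w>85 : P.append((*(q-C),w*r))
        P=np.array(P);a=np.degrees(np.arctan2((P[:,1]*P[:,2]).sum(),(P[:,0]*P[:,2]).sum())) if len(P) else None
        print("stub px",round(u,1),round(v,1),"area",cv2.contourArea(h),"C",C.round(4),"rib deg",a,len(P), "mean",P[:,:2].mean(0) if len(P) else None)
if __name__=="__main__": stubs(cv2.imread(sys.argv[1]),[int(a) for a in sys.argv[2:6]])
E
python3 stub.py pics/top0.png 125 215 190 350;  python3 stub.py pics/raw_t2.png 125 215 190 350
```

```text
stub px 151.2 328.6 area 417.0 C [0.404  0.3469] rib deg -33.22748907017668 200 mean [ 0.00747882 -0.00446857]
stub px 163.3 287.5 area 393.5 C [0.4946 0.3205] rib deg 157.90217500127122 179 mean [-0.00930196  0.00401539]
stub px 152.8 238.2 area 404.0 C [0.6068 0.3448] rib deg -178.77578145266364 217 mean [-0.00819079  0.00020728]
stub px 151.0 328.9 area 397.0 C [0.4034 0.3475] rib deg -33.65669648664444 255 mean [ 0.00790195 -0.0048747 ]
stub px 163.3 287.4 area 377.5 C [0.4948 0.3205] rib deg 158.54733040261135 232 mean [-0.00926069  0.0038321 ]
stub px 152.5 238.0 area 372.0 C [0.6074 0.3453] rib deg -176.05924123587664 274 mean [-0.00849659 -0.00033466]
```

```bash
cat > rib.py <<'E'
from h import *
import sys
def rib(im,C,z=.052):
    """rectify top plane around C at 0.25mm/px; image x = world x, y = world y"""
    g=cv2.cvtColor(im,cv2.COLOR_BGR2GRAY);n=161;ax=(np.arange(n)-80)*.0004
    X,Y=np.meshgrid(ax+C[0],ax+C[1]);p=cam("top");W=np.stack([X,Y,np.full_like(X,z)],-1).reshape(-1,3)
    c=rot(p["rotation"]).inv().apply(W-p["position"]);u=(p["fx"]*c[:,0]/c[:,2]+p["cx"]).reshape(n,n).astype(np.float32);v=(p["fy"]*c[:,1]/c[:,2]+p["cy"]).reshape(n,n).astype(np.float32)
    r=cv2.remap(im,u,v,cv2.INTER_CUBIC);gg=cv2.cvtColor(r,cv2.COLOR_BGR2GRAY)
    d=np.hypot(X-C[0],Y-C[1])<.0195
    w=np.clip(gg.astype(float)-60,0,None)*d
    mu=np.array([(w*(X-C[0])).sum(),(w*(Y-C[1])).sum()])/w.sum()
    D=np.stack([X-C[0]-mu[0],Y-C[1]-mu[1]],-1);S=np.einsum('ij,ijk,ijl->kl',w,D,D)/w.sum();e,V=np.linalg.eigh(S);a=V[:,1]*np.sign(V[:,1]@mu)
    # brass
    hsv=cv2.cvtColor(r,cv2.COLOR_BGR2HSV);br=(hsv[...,1]>130)&(hsv[...,2]>60)&(hsv[...,0]>8)&(hsv[...,0]<30)
    print("C",C,"rib mean",mu.round(4),"dir by mean",np.degrees(np.arctan2(mu[1],mu[0])).round(1),"pca",np.degrees(np.arctan2(a[1],a[0])).round(1),"len/wid",(np.sqrt(12*e)*1e3).round(1),"brass n",br.sum())
    return cv2.resize(r,None,fx=3,fy=3)
if __name__=="__main__":
    im=cv2.imread(sys.argv[1])
    o=[rib(im,np.array(c)) for c in [(.607,.345),(.4947,.3205),(.4037,.3472)]]
    cv2.imwrite("pics/rib.png",cv2.resize(np.hstack(o),None,fx=.55,fy=.55))
E
python3 rib.py pics/raw_t2.png; python3 rib.py pics/top0.png
```

```text
C [0.607 0.345] rib mean [-0.0107 -0.0004] dir by mean -177.8 pca -167.5 len/wid [ 5.7 17. ] brass n 209
C [0.4947 0.3205] rib mean [-0.0107  0.0044] dir by mean 157.8 pca 165.7 len/wid [ 5.7 15.9] brass n 149
C [0.4037 0.3472] rib mean [ 0.0093 -0.0061] dir by mean -33.1 pca -43.1 len/wid [ 5.5 17. ] brass n 217
C [0.607 0.345] rib mean [-0.0108 -0.0004] dir by mean -177.8 pca -167.5 len/wid [ 5.1 16.8] brass n 185
C [0.4947 0.3205] rib mean [-0.0108  0.0044] dir by mean 157.8 pca 165.4 len/wid [ 5.1 15.6] brass n 141
C [0.4037 0.3472] rib mean [ 0.0094 -0.0061] dir by mean -33.1 pca -42.7 len/wid [ 4.8 16.7] brass n 203
```

View pics/rib.png

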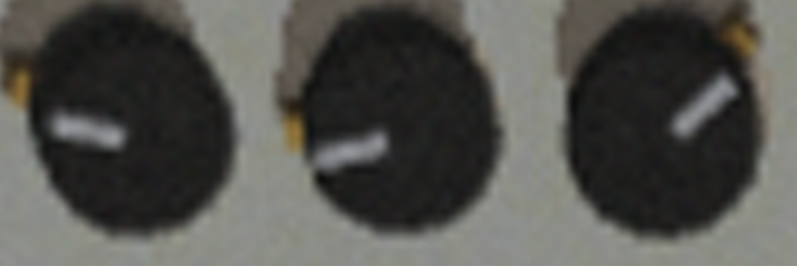

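```bash
sed -i 's/def go(pos,ydir=None):/def go(pos,ydir=None,full=False):/; s/t=(ydir-cur+90)%180-90/t=(ydir-cur+90)%180-90 if not full else ydir-cur/' h.py
python3 - <<'E'
from h import *
go([.607,.3465,.15],-125+360)
s=state();r=rot(s["tool_rot"]);print(r.inv().apply(np.array([.607,.3465,.15])-s["tool_pos"]).round(4),s["joint_pos"].round(2))
E
```

```text
tcp [0.6704 0.1168 0.1966] yang 81.2 j6 -1.35 linear [0.0982 0.2172 0.0462] rot [ 0.24  0.49 26.2 ] t 5.05
[0.0982 0.2172 0.0462] [ 0.06  0.2   1.51  0.    1.42 -1.35]
```

>>> apply_moves --commands '[{"linear":[0.012,0.027,0.0],"delta_rot":[0,0,8],"fingers":0},{"linear":[0.024,0.054,0.0],"delta_rot":[0,0,16],"fingers":0},{"linear":[0.037,0.081,0.0],"delta_rot":[0,0,24],"fingers":0},{"linear":[0.049,0.108,0.0],"delta_rot":[0,0,32],"fingers":0},{"linear":[0.061,0.135,0.01],"delta_rot":[0,0,40],"fingers":0},{"linear":[0.073,0.162,0.02],"delta_rot":[0,0,48],"fingers":0},{"linear":[0.086,0.19,0.03],"delta_rot":[0,0,56],"fingers":0},{"linear":[0.098,0.217,0.046],"delta_rot":[0,0,64],"fingers":0}]'

```text
time: 5.85
tool_pos: [0.6032, 0.3472, 0.1436]
tool_rot: [-0.0, 0.596, 0.803, 0.0]
contact_force: [0.7, -0.5, 1.0]
gripper_width: 1.001
```

>>> apply_moves --commands '[{"linear":[0,0,0],"delta_rot":[0,0,8.5],"fingers":0},{"linear":[0,0,0],"delta_rot":[0,0,17],"fingers":0},{"linear":[0,0,0],"delta_rot":[0,0,25.5],"fingers":0},{"linear":[0,0,0],"delta_rot":[0,0,34],"fingers":0},{"linear":[0,0,0],"delta_rot":[0,0,42.5],"fingers":0},{"linear":[0,0,0],"delta_rot":[0,0,51],"fingers":0},{"linear":[0,0,0],"delta_rot":[0,0,59.5],"fingers":0},{"linear":[0,0,0],"delta_rot":[0,0,68],"fingers":0}]'

```text
time: 6.65
tool_pos: [0.6031, 0.3456, 0.1427]
tool_rot: [0.0, 0.943, 0.333, -0.001]
contact_force: [0.0, -0.1, 0.3]
gripper_width: 1.0
```

>>> apply_moves --commands '[{"linear":[0,0,0],"delta_rot":[0,0,8.5],"fingers":0},{"linear":[0,0,0],"delta_rot":[0,0,17],"fingers":0},{"linear":[0,0,0],"delta_rot":[0,0,25.5],"fingers":0},{"linear":[0,0,0],"delta_rot":[0,0,34],"fingers":0},{"linear":[0,0,0],"delta_rot":[0,0,42.5],"fingers":0},{"linear":[0,0,0],"delta_rot":[0,0,51],"fingers":0},{"linear":[0,0,0],"delta_rot":[0,0,59.5],"fingers":0},{"linear":[0,0,0],"delta_rot":[0,0,68],"fingers":0}]'

```text
time: 7.45
tool_pos: [0.603, 0.3456, 0.1428]
tool_rot: [0.001, 0.968, -0.252, -0.001]
contact_force: [-0.8, -0.3, 0.0]
gripper_width: 1.002
```

Run:
```python
from h import *
go([.607,.3465,.032],-125)
snap("side","s3",(130,90,330,250),4)
snap("top","t3",(80,160,240,300),5)
```

```text
tcp [0.603  0.3456 0.1428] yang -119.1 j6 2.49 linear [ 0.0032 -0.0029  0.1108] rot [0.11 0.08 5.86] t 7.45
```

View pics/s3.png

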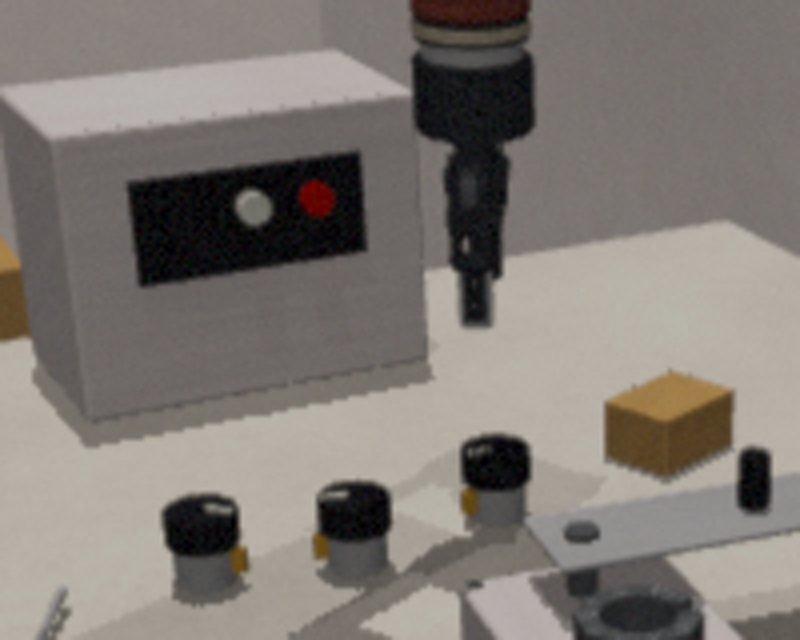

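View pics/t3.png

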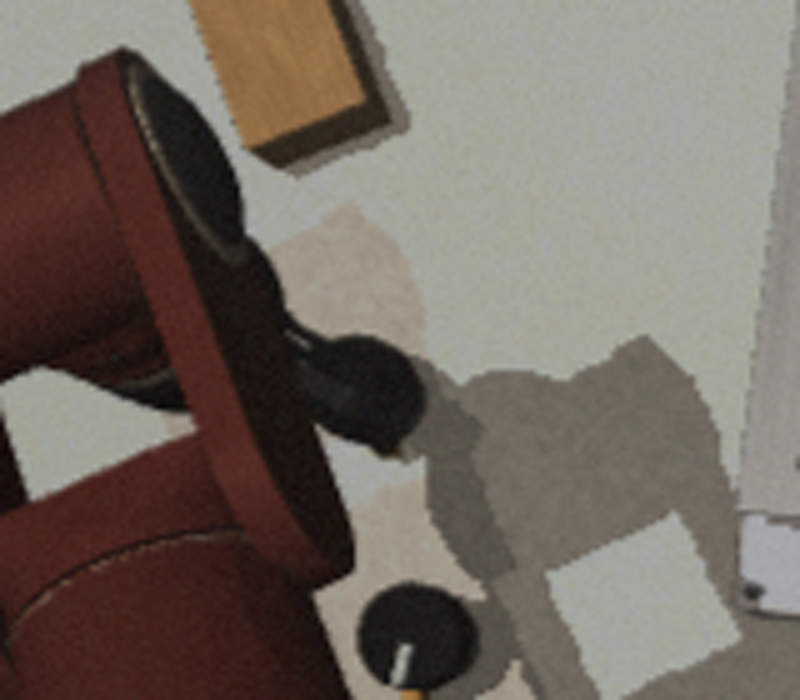

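Run:
```python
from h import *
for u,v in [(496,462),(354,512),(201,524)]: print(on("side",u/4+130,v/4+90,.040).round(4))
for c in [(.607,.3465),(.4947,.322),(.4037,.349)]: print((proj("side",[*c,.04])-[130,90])*4)
```

```text
[0.6096 0.3446]
[0.4954 0.3175]
[0.4041 0.3483]
[491.32905532 461.75778637]
[350.38795292 509.64401225]
[200.01123288 523.72044724]
```

>>> apply_moves --commands '[{"linear":[0.004,-0.003,0.02],"delta_rot":[0,0,5.9],"fingers":0},{"linear":[0.004,-0.003,0.05],"delta_rot":[0,0,5.9],"fingers":0},{"linear":[0.004,-0.003,0.08],"delta_rot":[0,0,5.9],"fingers":0},{"linear":[0.004,-0.003,0.105],"delta_rot":[0,0,5.9],"fingers":0},{"linear":[0.004,-0.003,0.113],"delta_rot":[0,0,5.9],"fingers":0},{"linear":[0.004,-0.003,0.113],"delta_rot":[0,0,5.9],"fingers":255},{"linear":[0.004,-0.003,0.113],"delta_rot":[0,0,5.9],"fingers":255},{"linear":[0.004,-0.003,0.113],"delta_rot":[0,0,5.9],"fingers":255}]'

```text
time: 8.35
tool_pos: [0.6102, 0.3473, 0.0341]
tool_rot: [-0.001, 0.955, -0.297, 0.001]
contact_force: [1.8, 1.2, -0.5]
gripper_width: 0.535
```

>>> apply_moves --commands '[{"linear":[0,0,0],"delta_rot":[0,0,0],"fingers":255},{"linear":[0,0,0],"delta_rot":[0,0,0],"fingers":255},{"linear":[0,0,-0.02],"delta_rot":[0,0,0],"fingers":255},{"linear":[0,0,-0.04],"delta_rot":[0,0,0],"fingers":255},{"linear":[0,0,-0.07],"delta_rot":[0,0,0],"fingers":255},{"linear":[0,0,-0.1],"delta_rot":[0,0,0],"fingers":255},{"linear":[0,0,-0.12],"delta_rot":[0,0,0],"fingers":255},{"linear":[0,0,-0.13],"delta_rot":[0,0,0],"fingers":255}]'

```text
time: 9.15
tool_pos: [0.6095, 0.3473, 0.1637]
tool_rot: [-0.001, 0.955, -0.298, 0.001]
contact_force: [0.4, -0.6, -2.3]
gripper_width: 0.542
```

Run:
```python
from h import *
s=state();print(s["contact_force"].round(2),s["gripper_width"])
go([.551,.0423,.17],28,True)
snap("side","s4",(130,60,330,220),4)
```

```text
[ 0.39 -0.59 -2.26] 0.5423352948533007
tcp [0.6095 0.3473 0.1637] yang -124.6 j6 2.59 linear [ 0.1252  0.2842 -0.0069] rot [ 7.0000e-02 -2.5000e-01 -1.5263e+02] t 9.15
```

View pics/s4.png

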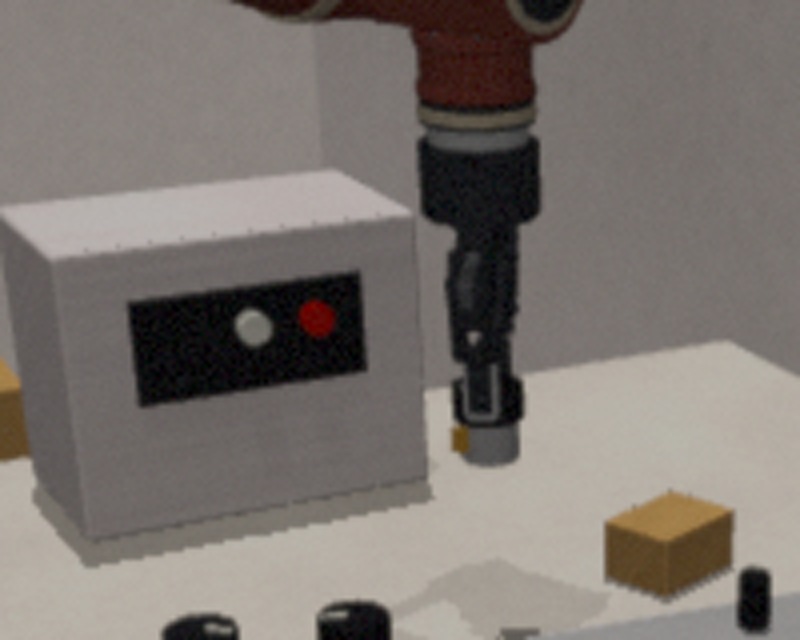

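>>> apply_moves --commands '[{"linear":[0.015,0.035,-0.005],"delta_rot":[0,0,-8],"fingers":255},{"linear":[0.031,0.071,-0.008],"delta_rot":[0,0,-16],"fingers":255},{"linear":[0.047,0.107,-0.01],"delta_rot":[0,0,-24],"fingers":255},{"linear":[0.062,0.142,-0.01],"delta_rot":[0,0,-32],"fingers":255},{"linear":[0.078,0.178,-0.01],"delta_rot":[0,0,-40],"fingers":255},{"linear":[0.094,0.213,-0.01],"delta_rot":[0,0,-48],"fingers":255},{"linear":[0.11,0.249,-0.01],"delta_rot":[0,0,-56],"fingers":255},{"linear":[0.125,0.284,-0.01],"delta_rot":[0,0,-64],"fingers":255}]'

```text
time: 10.0
tool_pos: [0.5486, 0.0407, 0.1693]
tool_rot: [-0.0, 0.967, 0.256, -0.001]
contact_force: [0.3, -1.4, -1.1]
gripper_width: 0.539
```

>>> apply_moves --commands '[{"linear":[0,0,0],"delta_rot":[0,0,-8],"fingers":255},{"linear":[0,0,0],"delta_rot":[0,0,-16],"fingers":255},{"linear":[0,0,0],"delta_rot":[0,0,-24],"fingers":255},{"linear":[0,0,0],"delta_rot":[0,0,-32],"fingers":255},{"linear":[0,0,0],"delta_rot":[0,0,-40],"fingers":255},{"linear":[0,0,0],"delta_rot":[0,0,-48],"fingers":255},{"linear":[0,0,0],"delta_rot":[0,0,-56],"fingers":255},{"linear":[0,0,0],"delta_rot":[0,0,-64],"fingers":255}]'

```text
time: 10.8
tool_pos: [0.549, 0.0422, 0.1692]
tool_rot: [-0.001, 0.684, 0.729, -0.001]
contact_force: [0.5, -1.1, -3.0]
gripper_width: 0.532
```

Run:
```python
from h import *
s=state();print(s["contact_force"].round(2),s["gripper_width"])
go([.551,.0423,.12],28,True)
```

```text
[ 0.54 -1.1  -2.95] 0.5318308263582785
tcp [0.549  0.0422 0.1692] yang 3.7 j6 -0.12 linear [-0.0001  0.0022  0.0492] rot [ -0.17  -0.06 -24.32] t 10.8
```

>>> apply_moves --commands '[{"linear":[0,0.002,0.01],"delta_rot":[0,0,-8],"fingers":255},{"linear":[0,0.002,0.02],"delta_rot":[0,0,-16],"fingers":255},{"linear":[0,0.002,0.03],"delta_rot":[0,0,-24.3],"fingers":255},{"linear":[0,0.002,0.04],"delta_rot":[0,0,-24.3],"fingers":255},{"linear":[0,0.002,0.05],"delta_rot":[0,0,-24.3],"fingers":255},{"linear":[0,0.002,0.05],"delta_rot":[0,0,-24.3],"fingers":255},{"linear":[0,0.002,0.05],"delta_rot":[0,0,-24.3],"fingers":255},{"linear":[0,0.002,0.05],"delta_rot":[0,0,-24.3],"fingers":255}]'

```text
time: 11.6
tool_pos: [0.5526, 0.0423, 0.1219]
tool_rot: [0.0, 0.518, 0.855, 0.0]
contact_force: [0.6, -0.3, -2.2]
gripper_width: 0.539
```

Run:
```python
from h import *
s=state();print(s["contact_force"].round(2),s["gripper_width"])
go([.551,.0423,.12],28,True)
snap("side","s5",(230,150,390,270),5)
snap("top","t5",(240,200,360,300),6)
```

```text
[ 0.57 -0.33 -2.22] 0.539377567535275
tcp [0.5526 0.0423 0.1219] yang 27.6 j6 -0.54 linear [ 0.0008 -0.0014  0.0019] rot [ 0.05  0.03 -0.39] t 11.6
```

View pics/s5.png

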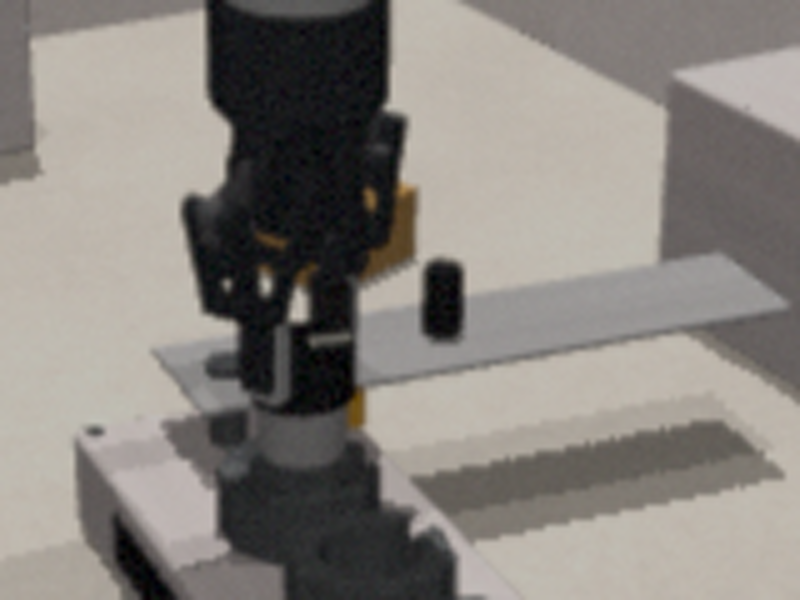

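View pics/t5.png

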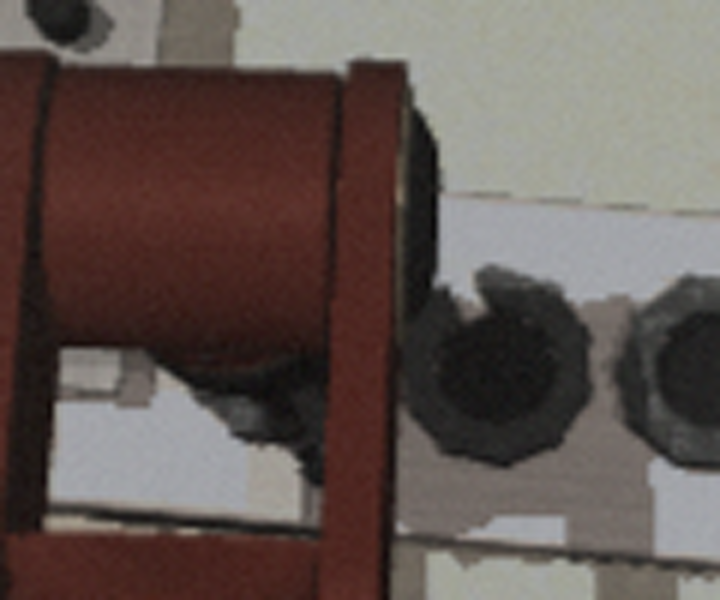

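Run:
```python
from h import *
for z in (.08,.088,.1,.115):print(z,(proj("side",[.551,.0423,z])-[230,150])*5)
```

```text
0.08 [294.98743964 465.36924309]
0.088 [294.91512532 449.29347045]
0.1 [294.80576515 424.9822547 ]
0.115 [294.66754367 394.25504867]
```

>>> apply_moves --commands '[{"linear":[0.0008,-0.0014,0.0],"delta_rot":[0,0,0],"fingers":255},{"linear":[0.0008,-0.0014,0.003],"delta_rot":[0,0,0],"fingers":255},{"linear":[0.0008,-0.0014,0.006],"delta_rot":[0,0,0],"fingers":255},{"linear":[0.0008,-0.0014,0.009],"delta_rot":[0,0,0],"fingers":255},{"linear":[0.0008,-0.0014,0.012],"delta_rot":[0,0,0],"fingers":255},{"linear":[0.0008,-0.0014,0.015],"delta_rot":[0,0,0],"fingers":255},{"linear":[0.0008,-0.0014,0.018],"delta_rot":[0,0,0],"fingers":255},{"linear":[0.0008,-0.0014,0.02],"delta_rot":[0,0,0],"fingers":255}]'

```text
time: 12.5
tool_pos: [0.5506, 0.0426, 0.1025]
tool_rot: [-0.0, 0.518, 0.856, 0.0]
contact_force: [-6.2, 1.7, 10.4]
gripper_width: 0.535
```

Run:
```python
from h import *
s=state();print(s["contact_force"].round(2),s["ft_torque"].round(2),s["gripper_width"])
go([.551,.0423,.086],28,True)
```

```text
[-6.18  1.7  10.39] [ 0.25  1.04 -0.08] 0.5346956605708273
tcp [0.5506 0.0426 0.1025] yang 27.7 j6 -0.54 linear [-0.0004  0.0002  0.0165] rot [-0.02 -0.04 -0.35] t 12.5
```

>>> apply_moves --commands '[{"linear":[0,0,0],"delta_rot":[0,0,-2],"fingers":255},{"linear":[0,0,0],"delta_rot":[0,0,-4],"fingers":255},{"linear":[0,0,0],"delta_rot":[0,0,-6],"fingers":255},{"linear":[0,0,0],"delta_rot":[0,0,-8],"fingers":255},{"linear":[0,0,0],"delta_rot":[0,0,-8],"fingers":255},{"linear":[0,0,0],"delta_rot":[0,0,-8],"fingers":255},{"linear":[0,0,0],"delta_rot":[0,0,-8],"fingers":255},{"linear":[0,0,0],"delta_rot":[0,0,-8],"fingers":255}]'

```text
time: 13.3
tool_pos: [0.5505, 0.0423, 0.1012]
tool_rot: [-0.0, 0.457, 0.89, -0.0]
contact_force: [-0.3, 0.0, -2.9]
gripper_width: 0.535
```

>>> apply_moves --commands '[{"linear":[0,0,0],"delta_rot":[0,0,4],"fingers":255},{"linear":[0,0,0],"delta_rot":[0,0,8],"fingers":255},{"linear":[0,0,0],"delta_rot":[0,0,10],"fingers":255},{"linear":[0,0,0],"delta_rot":[0,0,12],"fingers":255},{"linear":[0,0,0],"delta_rot":[0,0,14],"fingers":255},{"linear":[0,0,0],"delta_rot":[0,0,16],"fingers":255},{"linear":[0,0,0],"delta_rot":[0,0,16],"fingers":255},{"linear":[0,0,0],"delta_rot":[0,0,16],"fingers":255}]'

```text
time: 14.1
tool_pos: [0.5517, 0.0423, 0.1029]
tool_rot: [0.001, 0.576, 0.818, 0.001]
contact_force: [0.0, 0.8, 5.4]
gripper_width: 0.535
```

Run:
```python
from h import *
s=state();print(s["contact_force"].round(2),s["ft_torque"].round(2),s["gripper_width"])
go([.551,.0423,.086],28,True)
snap("side","s6",(230,150,390,270),5)
```

```text
[0.02 0.77 5.36] [ 0.02 -0.13  0.01] 0.535041936954754
tcp [0.5517 0.0423 0.1029] yang 19.7 j6 -0.4 linear [ 0.0003 -0.0007  0.0169] rot [ 0.15  0.07 -8.31] t 14.1
```

View pics/s6.png

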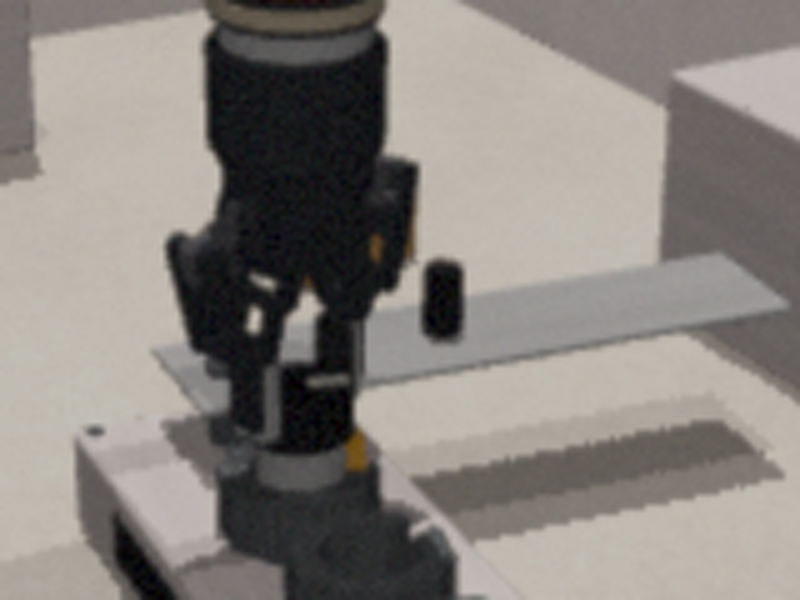

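>>> apply_moves --commands '[{"linear":[0,0,0],"delta_rot":[0,0,-5],"fingers":255},{"linear":[0,0,0],"delta_rot":[0,0,-10],"fingers":255},{"linear":[0,0,0],"delta_rot":[0,0,-15.5],"fingers":255},{"linear":[0,0,0],"delta_rot":[0,0,-15.5],"fingers":255},{"linear":[0,0,0.004],"delta_rot":[0,0,-15.5],"fingers":255},{"linear":[0,0,0.007],"delta_rot":[0,0,-15.5],"fingers":255},{"linear":[0,0,0.01],"delta_rot":[0,0,-15.5],"fingers":255},{"linear":[0,0,0.01],"delta_rot":[0,0,-15.5],"fingers":255}]'

```text
time: 14.95
tool_pos: [0.5497, 0.0424, 0.0901]
tool_rot: [-0.001, 0.461, 0.888, -0.0]
contact_force: [0.5, -0.5, -2.3]
gripper_width: 0.537
```

Run:
```python
from h import *
s=state();print(s["contact_force"].round(2),s["ft_torque"].round(2),s["gripper_width"])
go([.551,.0423,.086],28,True)
```

```text
[ 0.55 -0.48 -2.27] [-0.01  0.04  0.01] 0.5372876513657422
tcp [0.5497 0.0424 0.0901] yang 35.1 j6 -0.67 linear [-0.0008  0.001   0.0041] rot [-0.1  -0.07  7.13] t 14.95
```

>>> apply_moves --commands '[{"linear":[0,0.001,0.002],"delta_rot":[0,0,0],"fingers":255},{"linear":[0,0.001,0.0045],"delta_rot":[0,0,0],"fingers":255},{"linear":[0,0.001,0.0045],"delta_rot":[0,0,0],"fingers":0},{"linear":[0,0.001,0.0045],"delta_rot":[0,0,0],"fingers":0},{"linear":[0,0.001,0.0045],"delta_rot":[0,0,0],"fingers":0},{"linear":[0,0.001,-0.03],"delta_rot":[0,0,0],"fingers":0},{"linear":[0,0.001,-0.06],"delta_rot":[0,0,0],"fingers":0},{"linear":[0,0.001,-0.09],"delta_rot":[0,0,0],"fingers":0}]'

```text
time: 15.75
tool_pos: [0.5515, 0.0429, 0.1829]
tool_rot: [0.0, 0.461, 0.888, 0.0]
contact_force: [0.5, 0.1, 0.2]
gripper_width: 1.004
```

Run:
```python
from h import *
s=state();print(s["contact_force"].round(2),s["joint_pos"].round(2))
snap("side","s7",(130,100,370,280),3.3)
snap("top","t7")
go([.4947,.3205,.15],120)
```

```text
[0.45 0.07 0.15] [-0.06 -0.08  1.83  0.    1.39 -0.67]
tcp [0.5548 0.0427 0.1878] yang 35.2 j6 -0.67 linear [0.2619 0.1105 0.0369] rot [  0.11   0.68 -84.84] t 15.85
```

View pics/s7.png

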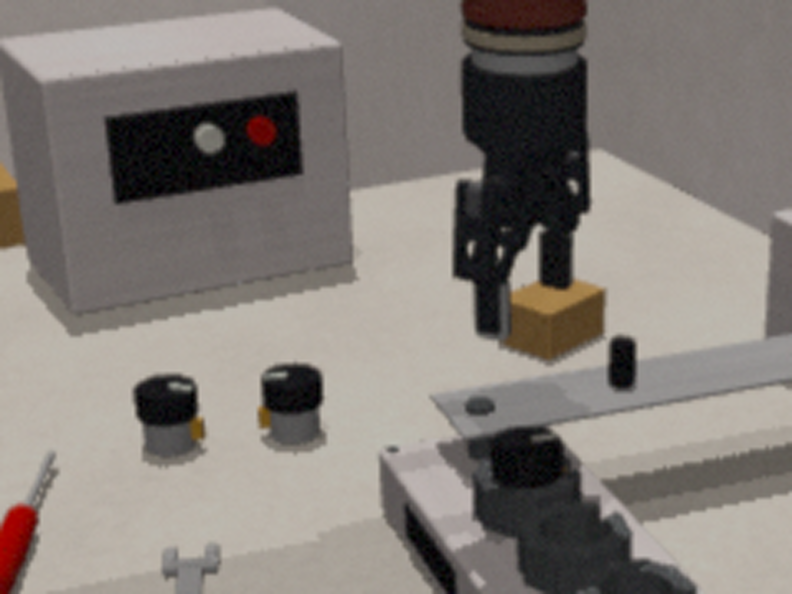

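View pics/raw_t7.png

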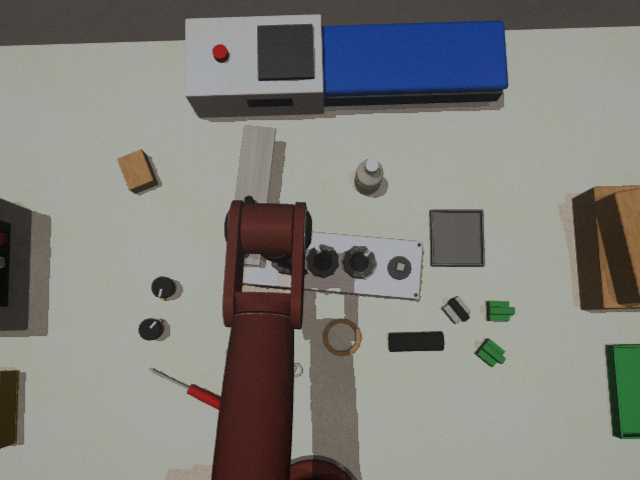

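>>> apply_moves --commands '[{"linear":[0.032,0.013,0.0],"delta_rot":[0,0,-8],"fingers":0},{"linear":[0.065,0.027,0.0],"delta_rot":[0,0,-16],"fingers":0},{"linear":[0.098,0.041,0.0],"delta_rot":[0,0,-24],"fingers":0},{"linear":[0.131,0.055,0.0],"delta_rot":[0,0,-32],"fingers":0},{"linear":[0.163,0.069,0.01],"delta_rot":[0,0,-40],"fingers":0},{"linear":[0.196,0.083,0.02],"delta_rot":[0,0,-48],"fingers":0},{"linear":[0.229,0.097,0.03],"delta_rot":[0,0,-56],"fingers":0},{"linear":[0.262,0.11,0.037],"delta_rot":[0,0,-64],"fingers":0}]'

```text
time: 16.65
tool_pos: [0.4895, 0.3216, 0.143]
tool_rot: [-0.001, -0.083, 0.997, -0.0]
contact_force: [1.2, -0.2, -0.2]
gripper_width: 0.999
```

>>> apply_moves --commands '[{"linear":[0,0,0],"delta_rot":[0,0,-8],"fingers":0},{"linear":[0,0,0],"delta_rot":[0,0,-16],"fingers":0},{"linear":[0,0,0],"delta_rot":[0,0,-21],"fingers":0},{"linear":[0,0,0],"delta_rot":[0,0,-21],"fingers":0},{"linear":[0,0,0],"delta_rot":[0,0,-21],"fingers":0},{"linear":[0,0,0],"delta_rot":[0,0,-21],"fingers":0},{"linear":[0,0,0],"delta_rot":[0,0,-21],"fingers":0},{"linear":[0,0,0],"delta_rot":[0,0,-21],"fingers":0}]'

```text
time: 17.45
tool_pos: [0.4905, 0.3204, 0.1443]
tool_rot: [0.0, -0.26, 0.966, -0.0]
contact_force: [0.3, 0.1, 0.6]
gripper_width: 1.004
```

Run:
```python
from h import *
snap("side","s8",(150,150,270,250),6)
go([.4947,.3205,.030],120)
```

```text
tcp [0.4905 0.3204 0.1443] yang 120.1 j6 -1.64 linear [-0.0037 -0.002   0.1143] rot [-0.    0.    0.12] t 17.5
```

View pics/s8.png

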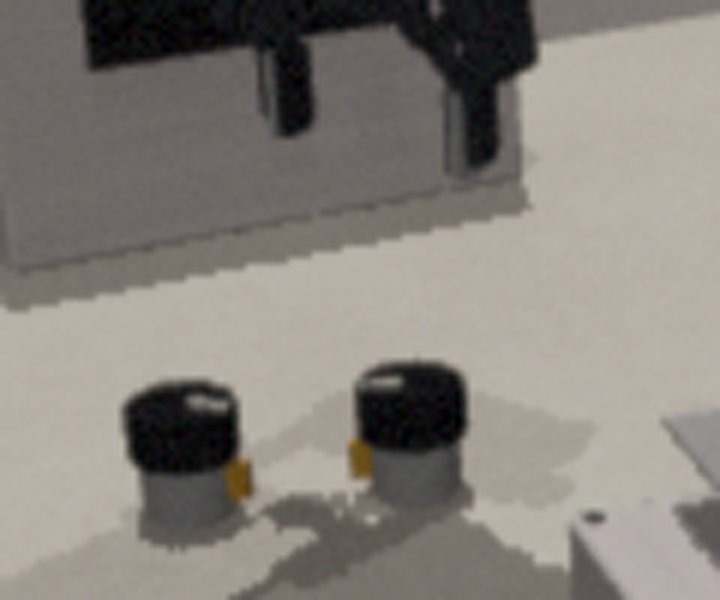

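>>> apply_moves --commands '[{"linear":[-0.004,-0.002,0.02],"delta_rot":[0,0,0],"fingers":0},{"linear":[-0.004,-0.002,0.05],"delta_rot":[0,0,0],"fingers":0},{"linear":[-0.004,-0.002,0.08],"delta_rot":[0,0,0],"fingers":0},{"linear":[-0.004,-0.002,0.105],"delta_rot":[0,0,0],"fingers":0},{"linear":[-0.004,-0.002,0.1145],"delta_rot":[0,0,0],"fingers":0},{"linear":[-0.004,-0.002,0.1145],"delta_rot":[0,0,0],"fingers":255},{"linear":[-0.004,-0.002,0.1145],"delta_rot":[0,0,0],"fingers":255},{"linear":[-0.004,-0.002,0.1145],"delta_rot":[0,0,0],"fingers":255}]'

```text
time: 18.3
tool_pos: [0.4965, 0.3217, 0.0323]
tool_rot: [0.002, -0.26, 0.966, 0.001]
contact_force: [0.3, 2.1, -0.6]
gripper_width: 0.539
```

>>> apply_moves --commands '[{"linear":[0,0,0],"delta_rot":[0,0,0],"fingers":255},{"linear":[0,0,0],"delta_rot":[0,0,0],"fingers":255},{"linear":[0,0,-0.02],"delta_rot":[0,0,0],"fingers":255},{"linear":[0,0,-0.05],"delta_rot":[0,0,0],"fingers":255},{"linear":[0,0,-0.09],"delta_rot":[0,0,0],"fingers":255},{"linear":[0,0,-0.13],"delta_rot":[0,0,0],"fingers":255},{"linear":[0,0,-0.15],"delta_rot":[0,0,0],"fingers":255},{"linear":[0,0,-0.15],"delta_rot":[0,0,0],"fingers":255}]'

```text
time: 19.1
tool_pos: [0.4967, 0.3215, 0.1839]
tool_rot: [0.004, -0.26, 0.966, 0.001]
contact_force: [0.8, -0.8, -2.9]
gripper_width: 0.535
```

Run:
```python
from h import *
s=state();print(s["contact_force"].round(2),s["gripper_width"])
go([.5411,-.0377,.18],-22,True)
```

```text
[ 0.77 -0.79 -2.94] 0.5347395707010779
tcp [0.4967 0.3215 0.1839] yang 120.2 j6 -1.65 linear [ 0.1421 -0.3329  0.0031] rot [  0.49   0.22 142.15] t 19.1
```

>>> apply_moves --commands '[{"linear":[0.017,-0.041,0],"delta_rot":[0,0,8],"fingers":255},{"linear":[0.035,-0.083,0],"delta_rot":[0,0,16],"fingers":255},{"linear":[0.053,-0.125,0],"delta_rot":[0,0,24],"fingers":255},{"linear":[0.071,-0.166,0],"delta_rot":[0,0,32],"fingers":255},{"linear":[0.089,-0.208,0],"delta_rot":[0,0,40],"fingers":255},{"linear":[0.107,-0.25,0],"delta_rot":[0,0,48],"fingers":255},{"linear":[0.125,-0.292,0],"delta_rot":[0,0,56],"fingers":255},{"linear":[0.142,-0.333,0.003],"delta_rot":[0,0,64],"fingers":255}]'

```text
time: 19.9
tool_pos: [0.5379, -0.0403, 0.1742]
tool_rot: [-0.002, 0.294, 0.956, -0.0]
contact_force: [0.9, -0.0, -2.8]
gripper_width: 0.533
```

>>> apply_moves --commands '[{"linear":[0,0,0],"delta_rot":[0,0,8],"fingers":255},{"linear":[0,0,0],"delta_rot":[0,0,16],"fingers":255},{"linear":[0,0,0],"delta_rot":[0,0,24],"fingers":255},{"linear":[0,0,0],"delta_rot":[0,0,32],"fingers":255},{"linear":[0,0,0],"delta_rot":[0,0,40],"fingers":255},{"linear":[0,0,0],"delta_rot":[0,0,48],"fingers":255},{"linear":[0,0,0],"delta_rot":[0,0,56],"fingers":255},{"linear":[0,0,0],"delta_rot":[0,0,64],"fingers":255}]'

```text
time: 20.7
tool_pos: [0.5376, -0.0382, 0.1735]
tool_rot: [-0.002, 0.756, 0.655, -0.002]
contact_force: [0.0, -0.1, -2.7]
gripper_width: 0.538
```

Run:
```python
from h import *
s=state();print(s["contact_force"].round(2),s["gripper_width"])
go([.5411,-.0377,.12],-22,True)
```

```text
[ 0.02 -0.06 -2.73] 0.5378134477982395
tcp [ 0.5376 -0.0382  0.1735] yang -8.2 j6 -0.07 linear [0.001  0.0037 0.0534] rot [-0.3   0.02 13.82] t 20.7
```

>>> apply_moves --commands '[{"linear":[0.001,0.0037,0.01],"delta_rot":[0,0,7],"fingers":255},{"linear":[0.001,0.0037,0.025],"delta_rot":[0,0,13.8],"fingers":255},{"linear":[0.001,0.0037,0.04],"delta_rot":[0,0,13.8],"fingers":255},{"linear":[0.001,0.0037,0.05],"delta_rot":[0,0,13.8],"fingers":255},{"linear":[0.001,0.0037,0.053],"delta_rot":[0,0,13.8],"fingers":255},{"linear":[0.001,0.0037,0.053],"delta_rot":[0,0,13.8],"fingers":255},{"linear":[0.001,0.0037,0.053],"delta_rot":[0,0,13.8],"fingers":255},{"linear":[0.001,0.0037,0.053],"delta_rot":[0,0,13.8],"fingers":255}]'

```text
time: 21.5
tool_pos: [0.5439, -0.0382, 0.1249]
tool_rot: [0.001, 0.827, 0.562, 0.001]
contact_force: [0.1, 0.4, -2.5]
gripper_width: 0.54
```

Run:
```python
from h import *
s=state();print(s["contact_force"].round(2),s["gripper_width"])
go([.5411,-.0377,.10],-22,True)
snap("side","s9",(240,170,400,290),5)
for z in (.08,.088,.1,.115):print(z,(proj("side",[.5411,-.0377,z])-[240,170])*5)
```

```text
[ 0.15  0.42 -2.52] 0.5404579278258628
tcp [ 0.5439 -0.0382  0.1249] yang -21.6 j6 0.17 linear [-0.0006 -0.0028  0.0248] rot [ 0.11 -0.02  0.37] t 21.5
0.08 [317.75695026 450.03756318]
0.088 [317.93190415 433.28391182]
0.1 [318.19661552 407.93505112]
0.115 [318.53141201 375.87481177]
```

View pics/s9.png

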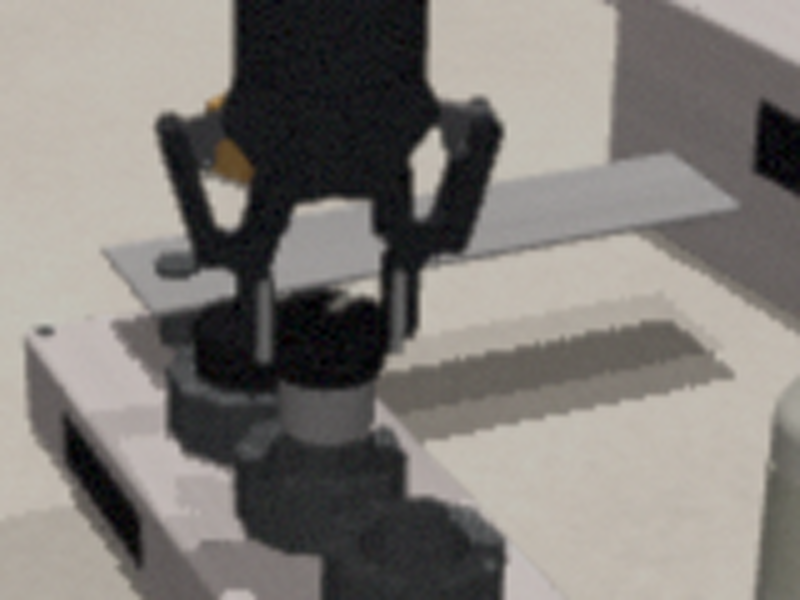

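>>> apply_moves --commands '[{"linear":[-0.0006,-0.0028,0.0],"delta_rot":[0,0,0],"fingers":255},{"linear":[-0.0006,-0.0028,0.003],"delta_rot":[0,0,0],"fingers":255},{"linear":[-0.0006,-0.0028,0.007],"delta_rot":[0,0,0],"fingers":255},{"linear":[-0.0006,-0.0028,0.011],"delta_rot":[0,0,0],"fingers":255},{"linear":[-0.0006,-0.0028,0.015],"delta_rot":[0,0,0],"fingers":255},{"linear":[-0.0006,-0.0028,0.019],"delta_rot":[0,0,0],"fingers":255},{"linear":[-0.0006,-0.0028,0.022],"delta_rot":[0,0,0],"fingers":255},{"linear":[-0.0006,-0.0028,0.025],"delta_rot":[0,0,0],"fingers":255}]'

```text
time: 22.35
tool_pos: [0.5405, -0.0381, 0.1004]
tool_rot: [0.0, 0.827, 0.562, -0.001]
contact_force: [-9.4, -1.4, 14.0]
gripper_width: 0.535
```

Run:
```python
from h import *
s=state();print(s["contact_force"].round(2),s["ft_torque"].round(2),s["gripper_width"])
go([.5411,-.0377,.085],-22,True)
```

```text
[-9.39 -1.4  14.04] [-0.01  1.32  0.08] 0.5353034655453698
tcp [ 0.5405 -0.0381  0.1004] yang -21.6 j6 0.17 linear [0.0006 0.0004 0.0154] rot [-0.02  0.07  0.37] t 22.35
```

>>> apply_moves --commands '[{"linear":[0,0,0],"delta_rot":[0,0,-2],"fingers":255},{"linear":[0,0,0],"delta_rot":[0,0,-4],"fingers":255},{"linear":[0,0,0],"delta_rot":[0,0,-6],"fingers":255},{"linear":[0,0,0],"delta_rot":[0,0,-6],"fingers":255},{"linear":[0,0,0],"delta_rot":[0,0,-6],"fingers":255},{"linear":[0,0,0],"delta_rot":[0,0,-6],"fingers":255},{"linear":[0,0,0],"delta_rot":[0,0,-6],"fingers":255},{"linear":[0,0,0],"delta_rot":[0,0,-6],"fingers":255}]'

```text
time: 23.15
tool_pos: [0.5413, -0.0386, 0.0991]
tool_rot: [0.001, 0.798, 0.603, 0.0]
contact_force: [2.9, -5.1, -4.4]
gripper_width: 0.535
```

>>> apply_moves --commands '[{"linear":[0,0,0],"delta_rot":[0,0,0],"fingers":255},{"linear":[0,0,0.002],"delta_rot":[0,0,0],"fingers":255},{"linear":[0,0,0.004],"delta_rot":[0,0,0],"fingers":255},{"linear":[0,0,0.006],"delta_rot":[0,0,0],"fingers":255},{"linear":[0,0,0.008],"delta_rot":[0,0,0],"fingers":255},{"linear":[0,0,0.008],"delta_rot":[0,0,0],"fingers":255},{"linear":[0,0,0.008],"delta_rot":[0,0,0],"fingers":255},{"linear":[0,0,0.008],"delta_rot":[0,0,0],"fingers":255}]'

```text
time: 23.95
tool_pos: [0.542, -0.0386, 0.0983]
tool_rot: [0.001, 0.797, 0.604, -0.0]
contact_force: [-16.0, -1.7, 31.7]
gripper_width: 0.537
```

Run:
```python
from h import *
s=state();print(s["contact_force"].round(2),s["ft_torque"].round(2),s["gripper_width"])
go([.5411,-.0377,.085],-22,True)
```

```text
[-16.03  -1.66  31.69] [-0.3   2.86 -1.25] 0.5368536713836173
tcp [ 0.542  -0.0386  0.0983] yang -15.8 j6 0.07 linear [ 0.0007 -0.0011  0.0133] rot [0.1  0.09 6.25] t 23.95
```

>>> apply_moves --commands '[{"linear":[0,0,-0.004],"delta_rot":[0,0,0],"fingers":255},{"linear":[0,0,-0.008],"delta_rot":[0,0,0],"fingers":255},{"linear":[0,0,-0.008],"delta_rot":[0,0,0],"fingers":255},{"linear":[0,0,-0.008],"delta_rot":[0,0,1],"fingers":255},{"linear":[0,0,-0.008],"delta_rot":[0,0,2],"fingers":255},{"linear":[0,0,-0.008],"delta_rot":[0,0,2],"fingers":255},{"linear":[0,0,-0.008],"delta_rot":[0,0,2],"fingers":255},{"linear":[0,0,-0.008],"delta_rot":[0,0,2],"fingers":255}]'

```text
time: 24.75
tool_pos: [0.5417, -0.0388, 0.099]
tool_rot: [0.002, 0.807, 0.59, 0.001]
contact_force: [4.3, -5.8, -5.3]
gripper_width: 0.538
```

Run:
```python
from h import *
s=state();print(s["contact_force"].round(2),s["ft_torque"].round(2),s["gripper_width"])
go([.5411,-.0377,.085],-22,True)
snap("side","s10",(240,170,400,290),5)
```

```text
[ 4.29 -5.82 -5.33] [-1.01 -0.96 -0.4 ] 0.5375181762523161
tcp [ 0.5417 -0.0388  0.099 ] yang -17.6 j6 0.1 linear [ 0.0008 -0.001   0.0139] rot [0.26 0.08 4.38] t 24.75
```

View pics/s10.png

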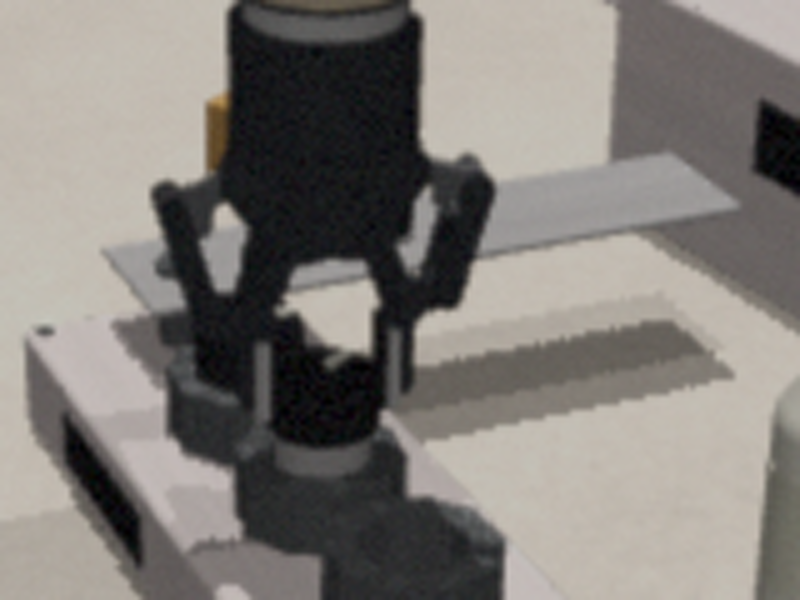

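>>> apply_moves --commands '[{"linear":[-0.0005,0.0005,0],"delta_rot":[0,0,1],"fingers":255},{"linear":[-0.001,0.0008,0],"delta_rot":[0,0,2],"fingers":255},{"linear":[-0.001,0.0008,0],"delta_rot":[0,0,2],"fingers":255},{"linear":[-0.001,0.0008,0.002],"delta_rot":[0,0,2],"fingers":255},{"linear":[-0.001,0.0008,0.004],"delta_rot":[0,0,2],"fingers":255},{"linear":[-0.001,0.0008,0.004],"delta_rot":[0,0,2],"fingers":255},{"linear":[-0.001,0.0008,0.004],"delta_rot":[0,0,2],"fingers":255},{"linear":[-0.001,0.0008,0.004],"delta_rot":[0,0,2],"fingers":255}]'

```text
time: 25.6
tool_pos: [0.5418, -0.0389, 0.0957]
tool_rot: [0.001, 0.817, 0.576, 0.001]
contact_force: [4.1, -1.5, 4.5]
gripper_width: 0.539
```

Run:
```python
from h import *
s=state();print(s["contact_force"].round(2),s["ft_torque"].round(2),s["gripper_width"])
go([.5411,-.0377,.085],-22,True)
```

```text
[ 4.07 -1.5   4.48] [-0.34 -0.7  -0.2 ] 0.5394179821391571
tcp [ 0.5418 -0.0389  0.0957] yang -19.6 j6 0.13 linear [ 0.0009 -0.001   0.0107] rot [ 0.13 -0.03  2.36] t 25.6
```

>>> apply_moves --commands '[{"linear":[0,0.001,0],"delta_rot":[0,0,0.5],"fingers":255},{"linear":[0,0.001,0],"delta_rot":[0,0,1],"fingers":255},{"linear":[0,0.001,0.002],"delta_rot":[0,0,1],"fingers":255},{"linear":[0,0.001,0.004],"delta_rot":[0,0,1],"fingers":255},{"linear":[0,0.001,0.006],"delta_rot":[0,0,1],"fingers":255},{"linear":[0,0.001,0.006],"delta_rot":[0,0,1],"fingers":255},{"linear":[0,0.001,0.006],"delta_rot":[0,0,1],"fingers":255},{"linear":[0,0.001,0.006],"delta_rot":[0,0,1],"fingers":255}]'

```text
time: 26.4
tool_pos: [0.5412, -0.0389, 0.088]
tool_rot: [-0.001, 0.822, 0.569, -0.0]
contact_force: [2.6, 0.3, -2.8]
gripper_width: 0.541
```

Run:
```python
from h import *
s=state();print(s["contact_force"].round(2),s["ft_torque"].round(2),s["gripper_width"])
go([.5411,-.0377,.085],-22,True)
```

```text
[ 2.55  0.29 -2.83] [-0.01 -0.47 -0.1 ] 0.5414694928311494
tcp [ 0.5412 -0.0389  0.088 ] yang -20.7 j6 0.15 linear [ 0.0011 -0.0005  0.003 ] rot [-0.07  0.    1.35] t 26.4
```

>>> apply_moves --commands '[{"linear":[0,0,0.0015],"delta_rot":[0,0,0],"fingers":255},{"linear":[0,0,0.003],"delta_rot":[0,0,0],"fingers":255},{"linear":[0,0,0.003],"delta_rot":[0,0,0],"fingers":0},{"linear":[0,0,0.003],"delta_rot":[0,0,0],"fingers":0},{"linear":[0,0,0.003],"delta_rot":[0,0,0],"fingers":0},{"linear":[0,0,-0.03],"delta_rot":[0,0,0],"fingers":0},{"linear":[0,0,-0.06],"delta_rot":[0,0,0],"fingers":0},{"linear":[0,0,-0.09],"delta_rot":[0,0,0],"fingers":0}]'

```text
time: 27.2
tool_pos: [0.5415, -0.0391, 0.1798]
tool_rot: [-0.0, 0.822, 0.569, -0.0]
contact_force: [0.9, -0.5, -0.2]
gripper_width: 0.997
```

```bash
python3 - <<'E'
from h import *
s=state();print(s["contact_force"].round(2),s["joint_pos"].round(2))
snap("side","s11",(240,170,400,290),5)
snap("top","t11")
go([.4037,.348,.15],-22)
E
python3 stub.py pics/raw_t11.png 125 215 190 350
```

```text
[ 0.9  -0.53 -0.18] [-0.21 -0.11  1.86 -0.    1.39  0.15]
tcp [ 0.5448 -0.0398  0.1847] yang -20.6 j6 0.15 linear [ 0.3131 -0.269   0.0325] rot [ 0.55 -0.08  1.36] t 27.3
stub px 151.0 328.9 area 399.5 C [0.4035 0.3474] rib deg -33.616158822343 232 mean [ 0.00784378 -0.00481674]
```

View pics/s11.png

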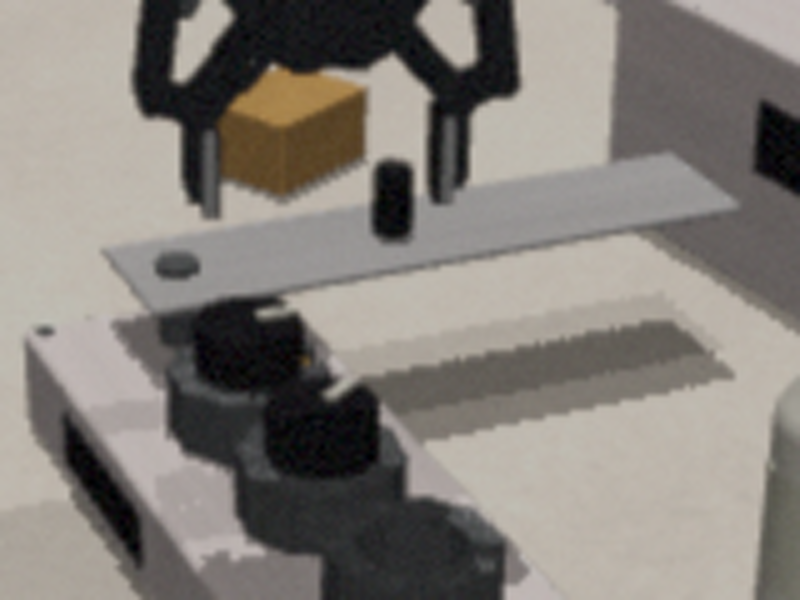

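View pics/raw_t11.png

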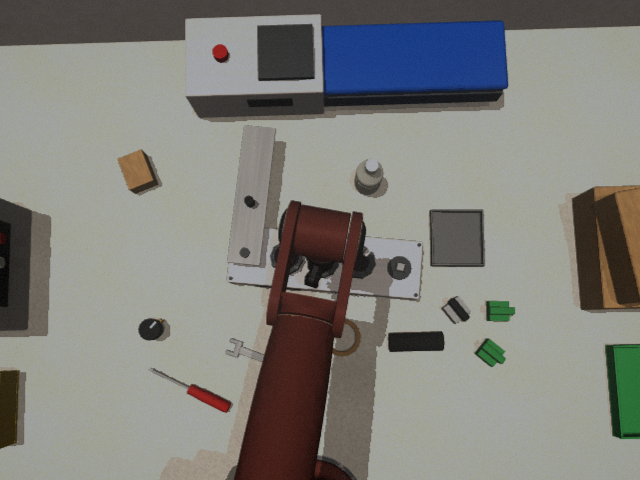

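>>> apply_moves --commands '[{"linear":[0.035,-0.03,0],"delta_rot":[0,0,0],"fingers":0},{"linear":[0.07,-0.06,0],"delta_rot":[0,0,0],"fingers":0},{"linear":[0.105,-0.09,0],"delta_rot":[0,0,0],"fingers":0},{"linear":[0.14,-0.12,0],"delta_rot":[0,0,0],"fingers":0},{"linear":[0.175,-0.15,0],"delta_rot":[0,0,0],"fingers":0},{"linear":[0.21,-0.18,0],"delta_rot":[0,0,0],"fingers":0},{"linear":[0.245,-0.21,0.01],"delta_rot":[0,0,0],"fingers":0},{"linear":[0.28,-0.24,0.03],"delta_rot":[0,0,0],"fingers":0}]'

```text
time: 28.1
tool_pos: [0.416, 0.3095, 0.15]
tool_rot: [0.0, 0.822, 0.569, 0.002]
contact_force: [-0.0, 0.4, -0.1]
gripper_width: 0.999
```

>>> apply_moves --commands '[{"linear":[0.02,-0.016,0],"delta_rot":[0,0,0],"fingers":0},{"linear":[0.033,-0.029,0.01],"delta_rot":[0,0,0],"fingers":0},{"linear":[0.033,-0.029,0.02],"delta_rot":[0,0,0],"fingers":0},{"linear":[0.033,-0.029,0.04],"delta_rot":[0,0,0],"fingers":0},{"linear":[0.033,-0.029,0.04],"delta_rot":[0,0,0],"fingers":0},{"linear":[0.033,-0.029,0.04],"delta_rot":[0,0,0],"fingers":0},{"linear":[0.033,-0.029,0.04],"delta_rot":[0,0,0],"fingers":0},{"linear":[0.033,-0.029,0.04],"delta_rot":[0,0,0],"fingers":0}]'

```text
time: 28.9
tool_pos: [0.4013, 0.3484, 0.1101]
tool_rot: [0.0, 0.823, 0.569, 0.001]
contact_force: [-0.4, 0.4, -0.4]
gripper_width: 0.999
```

Run:
```python
from h import *
go([.4037,.348,.030],-20)
snap("side","s12",(130,150,250,250),6)
print((proj("side",[.4037,.348,.04])-[130,150])*6)
```

```text
tcp [0.4013 0.3484 0.1101] yang -20.7 j6 0.94 linear [0.0003 0.0023 0.0801] rot [ 0.07 -0.08 -0.69] t 28.9
[300.78929064 426.47234938]
```

View pics/s12.png

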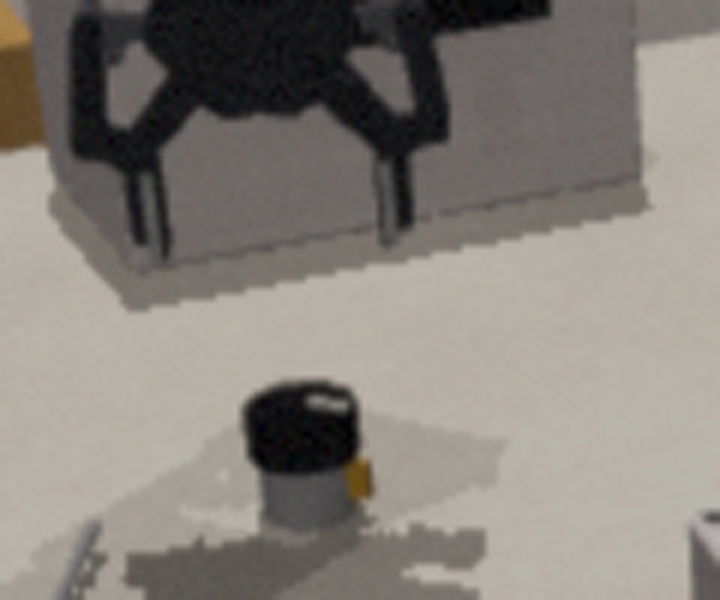

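>>> apply_moves --commands '[{"linear":[0,0.0025,0.02],"delta_rot":[0,0,0],"fingers":0},{"linear":[0,0.0025,0.05],"delta_rot":[0,0,0],"fingers":0},{"linear":[0,0.0025,0.075],"delta_rot":[0,0,0],"fingers":0},{"linear":[0,0.0025,0.081],"delta_rot":[0,0,0],"fingers":0},{"linear":[0,0.0025,0.081],"delta_rot":[0,0,0],"fingers":0},{"linear":[0,0.0025,0.081],"delta_rot":[0,0,0],"fingers":255},{"linear":[0,0.0025,0.081],"delta_rot":[0,0,0],"fingers":255},{"linear":[0,0.0025,0.081],"delta_rot":[0,0,0],"fingers":255}]'

```text
time: 29.75
tool_pos: [0.4039, 0.3485, 0.03]
tool_rot: [-0.0, 0.822, 0.569, 0.001]
contact_force: [1.1, 0.8, 1.8]
gripper_width: 0.541
```

>>> apply_moves --commands '[{"linear":[0,0,0],"delta_rot":[0,0,0],"fingers":255},{"linear":[0,0,0],"delta_rot":[0,0,0],"fingers":255},{"linear":[0,0,-0.02],"delta_rot":[0,0,0],"fingers":255},{"linear":[0,0,-0.05],"delta_rot":[0,0,0],"fingers":255},{"linear":[0,0,-0.09],"delta_rot":[0,0,0],"fingers":255},{"linear":[0,0,-0.13],"delta_rot":[0,0,0],"fingers":255},{"linear":[0,0,-0.15],"delta_rot":[0,0,0],"fingers":255},{"linear":[0,0,-0.15],"delta_rot":[0,0,0],"fingers":255}]'

```text
time: 30.55
tool_pos: [0.4048, 0.3488, 0.1823]
tool_rot: [0.0, 0.822, 0.569, 0.004]
contact_force: [-1.1, 0.6, -2.2]
gripper_width: 0.542
```

```bash
python3 - <<'E'
from h import *
s=state();print(s["contact_force"].round(2),s["gripper_width"])
go([.5368,-.117,.17],-20,True)
im=snap("top","t13",(330,225,420,300),8)
E
sed 's/raw_t2/raw_t13/' hub.py > hub3.py; python3 hub3.py
```

```text
[-1.1   0.59 -2.22] 0.5416505487245429
tcp [0.4048 0.3488 0.1823] yang -20.6 j6 0.93 linear [-0.3895  0.2877  0.0112] rot [ 0.28 -0.38 -0.64] t 30.55
hub 1 nominal [0.5515 0.0414] fit [0.5531 0.0421] r 0.0259 n 84 slot deg -12.4 [-20, -18, -16, -14, -12, -10, -8, -6, -4]
hub 2 nominal [ 0.542 -0.038] fit [ 0.5427 -0.0386] r 0.0254 n 85 slot deg 24.9 [16, 18, 20, 22, 24, 26, 28, 30, 32, 34]
hub 3 nominal [ 0.5325 -0.1175] fit [ 0.5368 -0.1163] r 0.0218 n 84 slot deg -46.9 [-54, -52, -50, -48, -46, -44, -42, -40, -38]
```

View pics/t13.png

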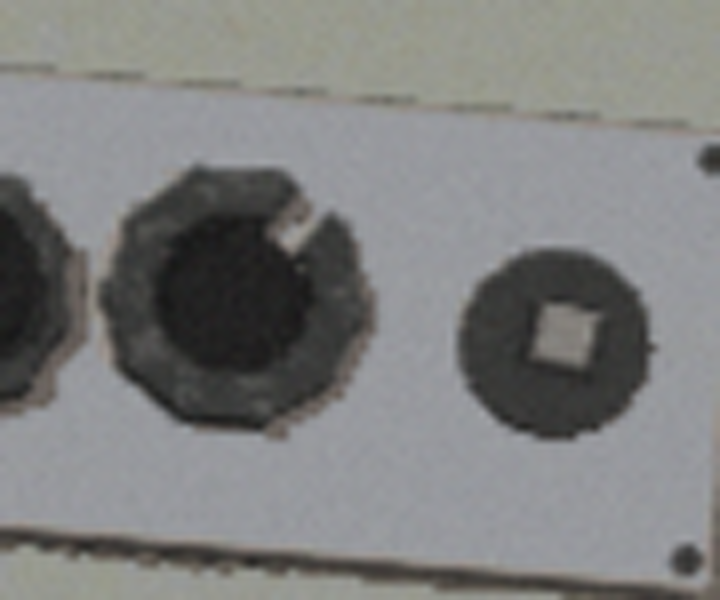

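>>> apply_moves --commands '[{"linear":[-0.035,0.026,0],"delta_rot":[0,0,0],"fingers":255},{"linear":[-0.07,0.052,0],"delta_rot":[0,0,0],"fingers":255},{"linear":[-0.105,0.078,0],"delta_rot":[0,0,0],"fingers":255},{"linear":[-0.14,0.104,0],"delta_rot":[0,0,0],"fingers":255},{"linear":[-0.175,0.13,0],"delta_rot":[0,0,0],"fingers":255},{"linear":[-0.21,0.155,0],"delta_rot":[0,0,0],"fingers":255},{"linear":[-0.245,0.181,0],"delta_rot":[0,0,0],"fingers":255},{"linear":[-0.28,0.207,0],"delta_rot":[0,0,0],"fingers":255}]'

```text
time: 31.4
tool_pos: [0.4963, 0.0109, 0.1747]
tool_rot: [-0.002, 0.822, 0.569, -0.002]
contact_force: [1.0, 0.9, -1.4]
gripper_width: 0.542
```

>>> apply_moves --commands '[{"linear":[-0.035,0.026,0],"delta_rot":[0,0,0],"fingers":255},{"linear":[-0.07,0.052,0],"delta_rot":[0,0,0],"fingers":255},{"linear":[-0.1,0.074,0],"delta_rot":[0,0,0],"fingers":255},{"linear":[-0.11,0.081,0.01],"delta_rot":[0,0,0],"fingers":255},{"linear":[-0.11,0.081,0.03],"delta_rot":[0,0,0],"fingers":255},{"linear":[-0.11,0.081,0.045],"delta_rot":[0,0,0],"fingers":255},{"linear":[-0.11,0.081,0.05],"delta_rot":[0,0,0],"fingers":255},{"linear":[-0.11,0.081,0.05],"delta_rot":[0,0,0],"fingers":255}]'

```text
time: 32.2
tool_pos: [0.5333, -0.1177, 0.1255]
tool_rot: [-0.002, 0.822, 0.569, -0.001]
contact_force: [0.4, -0.3, -2.9]
gripper_width: 0.539
```

Run:
```python
from h import *
s=state();print(s["contact_force"].round(2),s["gripper_width"])
go([.5368,-.1165,.12],-21,True)
```

```text
[ 0.42 -0.32 -2.87] 0.5387929169511788
tcp [ 0.5333 -0.1177  0.1255] yang -20.6 j6 0.01 linear [0.0024 0.0029 0.0055] rot [-0.25 -0.    0.41] t 32.2
```

>>> apply_moves --commands '[{"linear":[0.0024,0.0029,0.0],"delta_rot":[0,0,0.4],"fingers":255},{"linear":[0.0024,0.0029,0.003],"delta_rot":[0,0,0.4],"fingers":255},{"linear":[0.0024,0.0029,0.003],"delta_rot":[0,0,0.4],"fingers":255},{"linear":[0.0024,0.0029,0.003],"delta_rot":[0,0,0.4],"fingers":255},{"linear":[0.0024,0.0029,0.003],"delta_rot":[0,0,0.4],"fingers":255},{"linear":[0.0024,0.0029,0.003],"delta_rot":[0,0,0.4],"fingers":255},{"linear":[0.0024,0.0029,0.003],"delta_rot":[0,0,0.4],"fingers":255},{"linear":[0.0024,0.0029,0.003],"delta_rot":[0,0,0.4],"fingers":255}]'

```text
time: 33.0
tool_pos: [0.5384, -0.1178, 0.125]
tool_rot: [0.0, 0.824, 0.566, 0.0]
contact_force: [-1.3, 0.6, -2.8]
gripper_width: 0.543
```

Run:
```python
from h import *
s=state();print(s["contact_force"].round(2),s["gripper_width"])
go([.5368,-.1165,.10],-21,True)
snap("side","s14",(250,180,410,300),5)
for z in (.08,.09,.1):print(z,(proj("side",[.5368,-.1165,z])-[250,180])*5)
```

```text
[-1.26  0.61 -2.81] 0.5426642753700412
tcp [ 0.5384 -0.1178  0.125 ] yang -21.1 j6 0.02 linear [ 0.0006 -0.0019  0.025 ] rot [ 0.    0.   -0.05] t 33.0
0.08 [360.33375358 490.33979271]
0.09 [360.99068423 468.52347758]
0.1 [361.65367123 446.50603449]
```

View pics/s14.png

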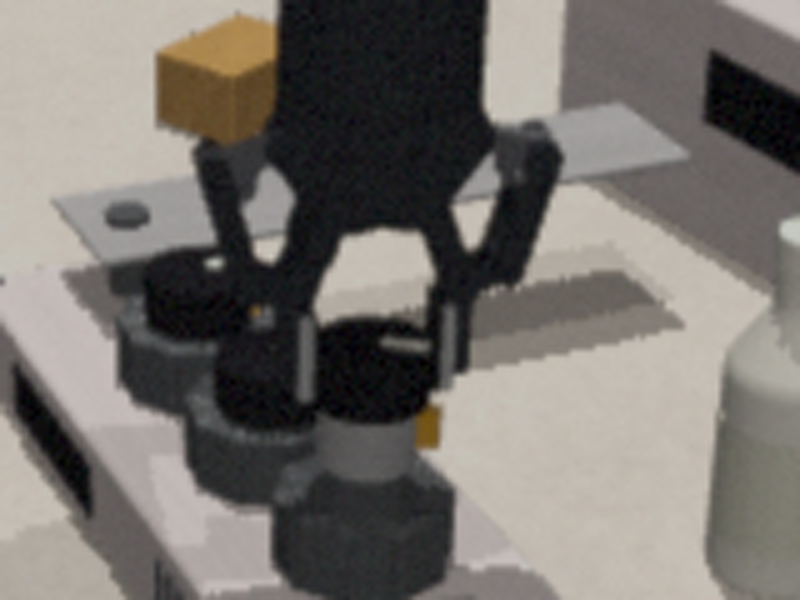

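>>> apply_moves --commands '[{"linear":[0.0003,-0.0018,0.0],"delta_rot":[0,0,0],"fingers":255},{"linear":[0.0003,-0.0018,0.004],"delta_rot":[0,0,0],"fingers":255},{"linear":[0.0003,-0.0018,0.009],"delta_rot":[0,0,0],"fingers":255},{"linear":[0.0003,-0.0018,0.013],"delta_rot":[0,0,0],"fingers":255},{"linear":[0.0003,-0.0018,0.017],"delta_rot":[0,0,0],"fingers":255},{"linear":[0.0003,-0.0018,0.02],"delta_rot":[0,0,0],"fingers":255},{"linear":[0.0003,-0.0018,0.023],"delta_rot":[0,0,0],"fingers":255},{"linear":[0.0003,-0.0018,0.026],"delta_rot":[0,0,0],"fingers":255}]'

```text
time: 33.85
tool_pos: [0.5368, -0.1168, 0.0987]
tool_rot: [0.0, 0.824, 0.566, 0.0]
contact_force: [0.7, -0.3, -3.1]
gripper_width: 0.538
```

Run:
```python
from h import *
s=state();print(s["contact_force"].round(2),s["ft_torque"].round(2),s["gripper_width"])
go([.5368,-.1165,.083],-21,True)
```

```text
[ 0.71 -0.34 -3.12] [-0.01  0.03  0.01] 0.5379293998466891
tcp [ 0.5368 -0.1168  0.0987] yang -21.0 j6 0.02 linear [ 0.0003 -0.0002  0.0157] rot [ 0.   -0.   -0.05] t 33.85
```

No contact: the key appears to be in the slot. Lower on.

>>> apply_moves --commands '[{"linear":[0,0,0.002],"delta_rot":[0,0,0],"fingers":255},{"linear":[0,0,0.004],"delta_rot":[0,0,0],"fingers":255},{"linear":[0,0,0.006],"delta_rot":[0,0,0],"fingers":255},{"linear":[0,0,0.008],"delta_rot":[0,0,0],"fingers":255},{"linear":[0,0,0.01],"delta_rot":[0,0,0],"fingers":255},{"linear":[0,0,0.012],"delta_rot":[0,0,0],"fingers":255},{"linear":[0,0,0.012],"delta_rot":[0,0,0],"fingers":255},{"linear":[0,0,0.012],"delta_rot":[0,0,0],"fingers":255}]'

```text
time: 34.65
tool_pos: [0.5368, -0.1168, 0.0869]
tool_rot: [-0.0, 0.824, 0.566, -0.0]
contact_force: [0.6, 0.2, -2.2]
gripper_width: 0.539
```

Run:
```python
from h import *
s=state();print(s["contact_force"].round(2),s["ft_torque"].round(2),s["gripper_width"])
go([.5368,-.1165,.083],-21,True)
```

```text
[ 0.57  0.15 -2.15] [-0.03  0.08  0.01] 0.5392729631439167
tcp [ 0.5368 -0.1168  0.0869] yang -21.1 j6 0.02 linear [ 0.0003 -0.0001  0.0039] rot [-0.   -0.   -0.05] t 34.65
```

>>> apply_moves --commands '[{"linear":[0,0,0.0015],"delta_rot":[0,0,0],"fingers":255},{"linear":[0,0,0.003],"delta_rot":[0,0,0],"fingers":255},{"linear":[0,0,0.003],"delta_rot":[0,0,0],"fingers":0},{"linear":[0,0,0.003],"delta_rot":[0,0,0],"fingers":0},{"linear":[0,0,0.003],"delta_rot":[0,0,0],"fingers":0},{"linear":[0,0,-0.03],"delta_rot":[0,0,0],"fingers":0},{"linear":[0,0,-0.06],"delta_rot":[0,0,0],"fingers":0},{"linear":[0,0,-0.09],"delta_rot":[0,0,0],"fingers":0}]'

```text
time: 35.45
tool_pos: [0.5368, -0.1168, 0.1783]
tool_rot: [0.0, 0.824, 0.566, 0.0]
contact_force: [-1.0, -0.8, -0.8]
gripper_width: 1.0
```

Run:
```python
from h import *
snap("side","s15",(240,170,400,290),5)
snap("top","t15",(420,270,540,370),6)
go([.428,-.328,.2],-45)
```

```text
tcp [ 0.54   -0.1179  0.1832] yang -21.0 j6 0.02 linear [-0.2363 -0.0289 -0.0172] rot [ 0.6  -0.14 23.96] t 35.55
```

View pics/s15.png

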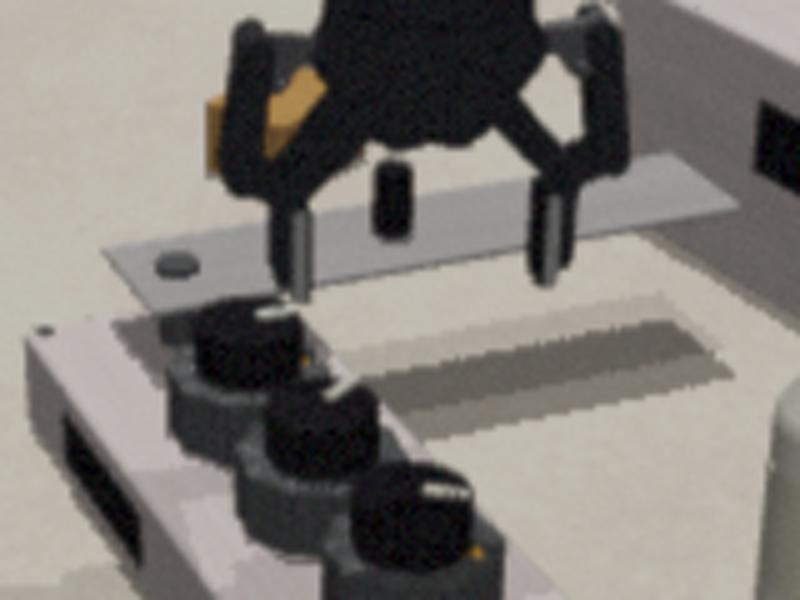

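View pics/t15.png

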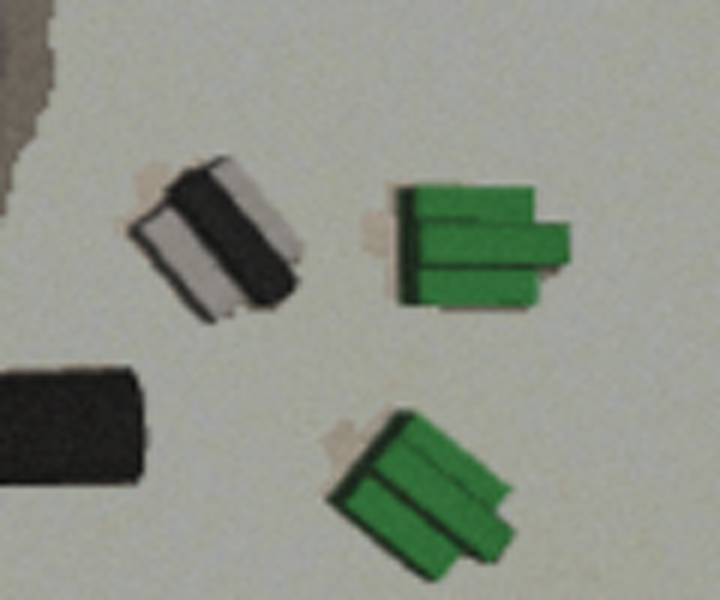

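Run:
```python
from h import *
im=cv2.imread("pics/raw_t15.png");sub=im[270:370,420:480];g=cv2.cvtColor(sub,cv2.COLOR_BGR2GRAY)
g=cv2.resize(g,None,fx=6,fy=6,interpolation=cv2.INTER_CUBIC)
m=((g<58)*255).astype(np.uint8);m=cv2.morphologyEx(m,cv2.MORPH_OPEN,np.ones((17,17),np.uint8))
for c in cv2.findContours(m,cv2.RETR_EXTERNAL,cv2.CHAIN_APPROX_NONE)[0]:
    print(cv2.minAreaRect(c))
f=lambda a:on("top",a[0]/6+420,a[1]/6+270,.054)
a,b=f((185.5,180.5)),f((280.5,295.5));d=b-a
print("len",np.linalg.norm(d),"centre",(a+b)/2,"ang",np.degrees(np.arctan2(d[1],d[0])))
# block corners z=.03
for q in [(228,157),(302,247)]: print(on("top",q[0]/6+420,q[1]/6+270,.03).round(4))
```

```text
((70.54312133789062, 427.229736328125), (111.348388671875, 143.03924560546875), 89.00365447998047)
((230.75608825683594, 238.17910766601562), (157.3704376220703, 51.73215866088867), 49.89908981323242)
len 0.05365668642114196 centre [ 0.42619977 -0.33370932] ang -142.9662008319406
[ 0.4567 -0.3388]
[ 0.4225 -0.3644]
```

Run:
```python
import cv2
im=cv2.imread("pics/raw_s15.png")
cv2.imwrite("pics/h.png",cv2.resize(im[350:430,300:400],None,fx=7,fy=7,interpolation=cv2.INTER_CUBIC))
cv2.imwrite("pics/h2.png",cv2.resize(im[280:360,310:390],None,fx=8,fy=7,interpolation=cv2.INTER_CUBIC))
```

```text
(no output)
```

View pics/h.png

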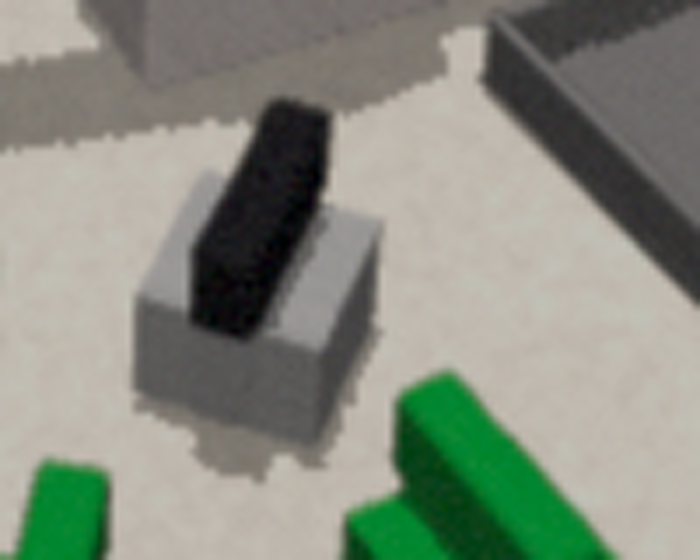

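Run:
```python
from h import *
go([.4263,-.3338,.12],-53)
im=cv2.imread("pics/raw_t15.png");cv2.imwrite("pics/i.png",cv2.resize(im[195:280,420:500],None,fx=6,fy=6,interpolation=cv2.INTER_CUBIC))
```

```text
tcp [ 0.54   -0.1179  0.1832] yang -21.0 j6 0.02 linear [-0.2423 -0.0293  0.0628] rot [ 0.59 -0.18 31.96] t 35.55
```

View pics/i.png

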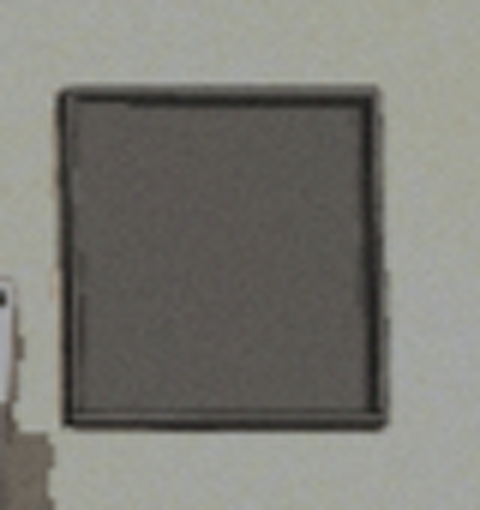

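>>> apply_moves --commands '[{"linear":[-0.03,-0.004,0.0],"delta_rot":[0,0,4],"fingers":0},{"linear":[-0.06,-0.007,0.0],"delta_rot":[0,0,8],"fingers":0},{"linear":[-0.09,-0.011,0.0],"delta_rot":[0,0,12],"fingers":0},{"linear":[-0.121,-0.015,0.0],"delta_rot":[0,0,16],"fingers":0},{"linear":[-0.151,-0.018,0.015],"delta_rot":[0,0,20],"fingers":0},{"linear":[-0.182,-0.022,0.03],"delta_rot":[0,0,24],"fingers":0},{"linear":[-0.212,-0.026,0.045],"delta_rot":[0,0,28],"fingers":0},{"linear":[-0.242,-0.029,0.06],"delta_rot":[0,0,32],"fingers":0}]'

```text
time: 36.35
tool_pos: [0.4219, -0.3331, 0.1159]
tool_rot: [-0.0, 0.949, 0.315, -0.0]
contact_force: [0.3, -0.2, -0.1]
gripper_width: 1.004
```

Run:
```python
from h import *
snap("side","s16",(260,270,420,430),4)
go([.4263,-.3338,.037],-53)
```

```text
tcp [ 0.419  -0.3352  0.1131] yang -53.5 j6 0.12 linear [0.007  0.0034 0.076 ] rot [-0.19  0.19 -0.48] t 36.4
```

View pics/s16.png

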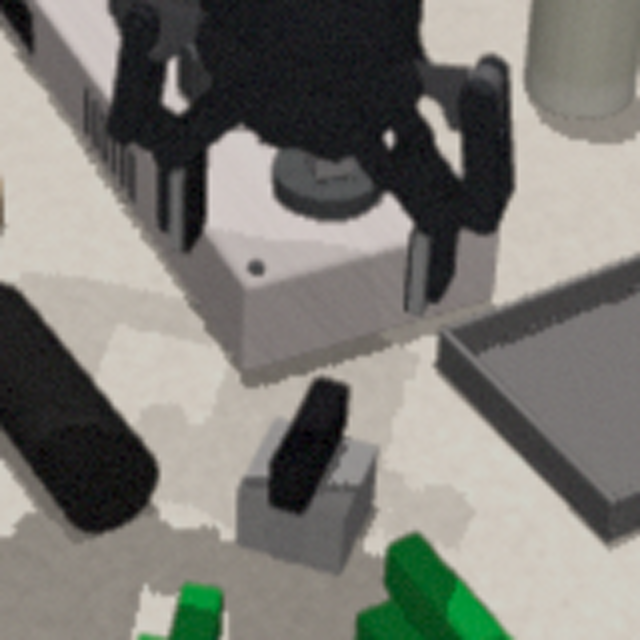

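>>> apply_moves --commands '[{"linear":[0.005,0.002,0.0],"delta_rot":[0,0,0],"fingers":90},{"linear":[0.005,0.002,0.02],"delta_rot":[0,0,0],"fingers":90},{"linear":[0.005,0.002,0.04],"delta_rot":[0,0,0],"fingers":90},{"linear":[0.005,0.002,0.05],"delta_rot":[0,0,0],"fingers":90},{"linear":[0.005,0.002,0.05],"delta_rot":[0,0,0],"fingers":90},{"linear":[0.005,0.002,0.05],"delta_rot":[0,0,0],"fingers":90},{"linear":[0.005,0.002,0.05],"delta_rot":[0,0,0],"fingers":90},{"linear":[0.005,0.002,0.05],"delta_rot":[0,0,0],"fingers":90}]'

```text
time: 37.2
tool_pos: [0.4287, -0.3314, 0.0682]
tool_rot: [0.001, 0.948, 0.317, 0.0]
contact_force: [-0.6, -0.3, 0.3]
gripper_width: 0.643
```

Run:
```python
from h import *
snap("side","s17",(280,300,420,420),5)
go([.4263,-.3338,.037],-53)
```

```text
tcp [ 0.4286 -0.3313  0.0679] yang -53.0 j6 0.13 linear [-0.0033  0.0006  0.0309] rot [ 0.1  -0.02 -0.04] t 37.25
```

View pics/s17.png

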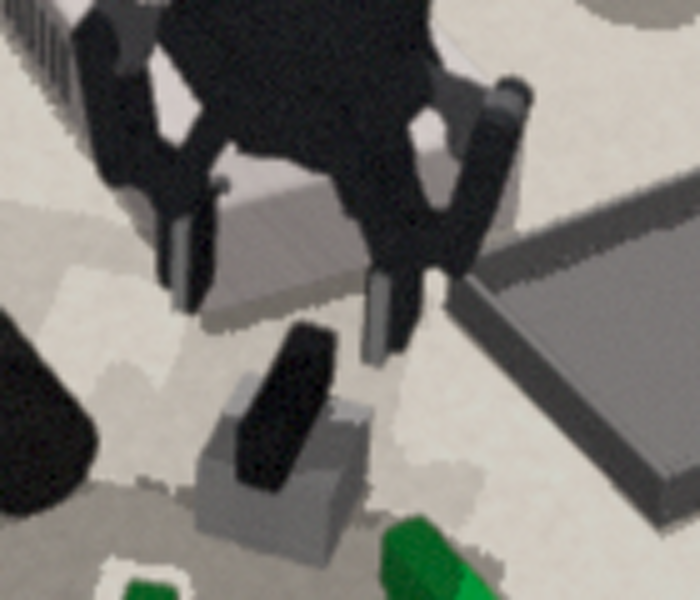

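>>> apply_moves --commands '[{"linear":[-0.003,0.0005,0.01],"delta_rot":[0,0,0],"fingers":90},{"linear":[-0.003,0.0005,0.02],"delta_rot":[0,0,0],"fingers":90},{"linear":[-0.003,0.0005,0.031],"delta_rot":[0,0,0],"fingers":90},{"linear":[-0.003,0.0005,0.031],"delta_rot":[0,0,0],"fingers":90},{"linear":[-0.003,0.0005,0.031],"delta_rot":[0,0,0],"fingers":255},{"linear":[-0.003,0.0005,0.031],"delta_rot":[0,0,0],"fingers":255},{"linear":[-0.003,0.0005,0.031],"delta_rot":[0,0,0],"fingers":255},{"linear":[-0.003,0.0005,0.031],"delta_rot":[0,0,0],"fingers":255}]'

```text
time: 38.05
tool_pos: [0.4264, -0.3335, 0.0365]
tool_rot: [0.001, 0.948, 0.317, 0.0]
contact_force: [0.7, -0.7, 0.2]
gripper_width: 0.17
```

Run:
```python
from h import *
s=state();print(s["contact_force"].round(2),s["gripper_width"])
snap("side","s18",(280,300,420,420),5)
go([.4263,-.3338,.037],-53)
```

```text
[ 0.73 -0.7   0.21] 0.170016943242742
tcp [ 0.4264 -0.3336  0.0365] yang -53.0 j6 0.12 linear [-0.0002  0.0001 -0.0005] rot [ 0.1  -0.01 -0.04] t 38.1
```

View pics/s18.png

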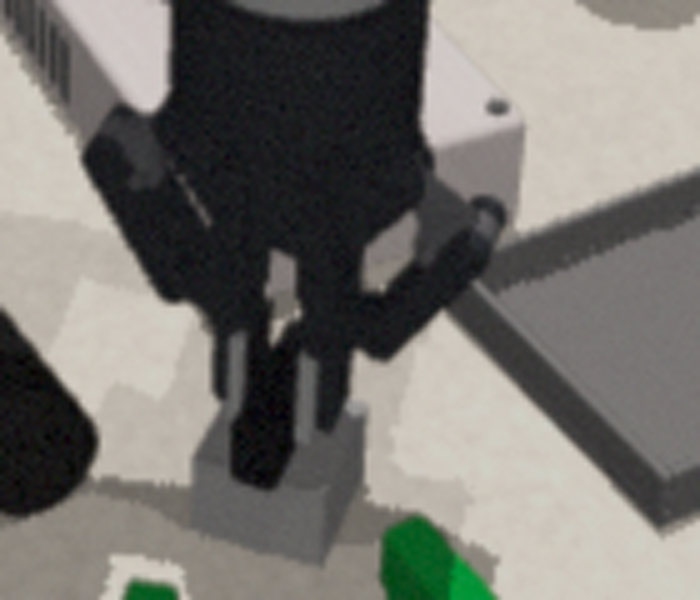

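>>> apply_moves --commands '[{"linear":[0,0,0],"delta_rot":[0,0,0],"fingers":255},{"linear":[0,0,-0.02],"delta_rot":[0,0,0],"fingers":255},{"linear":[0,0,-0.05],"delta_rot":[0,0,0],"fingers":255},{"linear":[0,0,-0.08],"delta_rot":[0,0,0],"fingers":255},{"linear":[0,0,-0.11],"delta_rot":[0,0,0],"fingers":255},{"linear":[0,0,-0.12],"delta_rot":[0,0,0],"fingers":255},{"linear":[0,0,-0.12],"delta_rot":[0,0,0],"fingers":255},{"linear":[0,0,-0.12],"delta_rot":[0,0,0],"fingers":255}]'

```text
time: 38.9
tool_pos: [0.4251, -0.3322, 0.1539]
tool_rot: [-0.001, 0.948, 0.317, -0.001]
contact_force: [-0.7, -0.4, -2.5]
gripper_width: 0.169
```

Run:
```python
from h import *
s=state();print(s["contact_force"].round(2),s["gripper_width"])
go([.5212,-.206,.15],-7)
```

```text
[-0.7  -0.35 -2.5 ] 0.1685011287817371
tcp [ 0.4251 -0.3322  0.1539] yang -53.0 j6 0.12 linear [ 0.1527 -0.043   0.004 ] rot [ -0.18  -0.05 -46.05] t 38.9
```

>>> apply_moves --commands '[{"linear":[0.021,-0.006,0],"delta_rot":[0,0,-6],"fingers":255},{"linear":[0.043,-0.012,0],"delta_rot":[0,0,-12],"fingers":255},{"linear":[0.065,-0.018,0],"delta_rot":[0,0,-18],"fingers":255},{"linear":[0.087,-0.025,0],"delta_rot":[0,0,-25],"fingers":255},{"linear":[0.109,-0.031,0],"delta_rot":[0,0,-32],"fingers":255},{"linear":[0.131,-0.037,0],"delta_rot":[0,0,-39],"fingers":255},{"linear":[0.1527,-0.043,0],"delta_rot":[0,0,-46],"fingers":255},{"linear":[0.1527,-0.043,0],"delta_rot":[0,0,-46],"fingers":255}]'

```text
time: 39.7
tool_pos: [0.5218, -0.2043, 0.1529]
tool_rot: [-0.002, 0.748, 0.664, -0.0]
contact_force: [0.2, -1.1, -2.3]
gripper_width: 0.169
```

>>> apply_moves --commands '[{"linear":[0,0,0.01],"delta_rot":[0,0,0],"fingers":255},{"linear":[0,0,0.02],"delta_rot":[0,0,0],"fingers":255},{"linear":[0,0,0.02],"delta_rot":[0,0,0],"fingers":255},{"linear":[0,0,0.02],"delta_rot":[0,0,0],"fingers":255},{"linear":[0,0,0.02],"delta_rot":[0,0,0],"fingers":255},{"linear":[0,0,0.02],"delta_rot":[0,0,0],"fingers":255},{"linear":[0,0,0.02],"delta_rot":[0,0,0],"fingers":255},{"linear":[0,0,0.02],"delta_rot":[0,0,0],"fingers":255}]'

```text
time: 40.5
tool_pos: [0.5223, -0.207, 0.1363]
tool_rot: [0.0, 0.749, 0.662, 0.0]
contact_force: [-0.5, -0.4, -3.3]
gripper_width: 0.171
```

Run:
```python
from h import *
s=state();print(s["contact_force"].round(2),s["gripper_width"])
go([.5212,-.206,.12],-7)
snap("side","s19",(280,220,420,340),5)
for z in (.062,.084,.1):print(z,(proj("side",[.5212,-.206,z])-[280,220])*5)
```

```text
[-0.49 -0.42 -3.28] 0.1710821059595996
tcp [ 0.5223 -0.207   0.1363] yang -7.1 j6 -0.39 linear [ 0.0009 -0.0012  0.0163] rot [ 0.04  0.02 -0.05] t 40.5
0.062 [303.59957611 456.23028715]
0.084 [306.16883302 406.3663755 ]
0.1 [308.07273465 369.41562044]
```

View pics/s19.png

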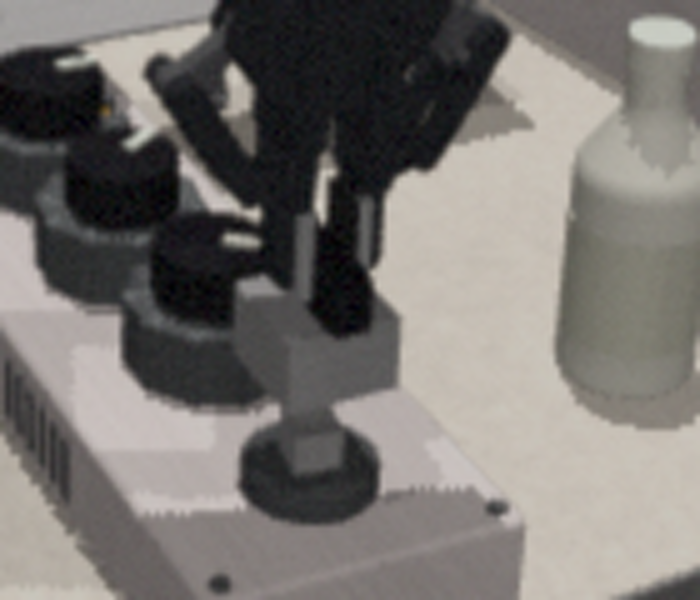

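Run:
```python
from h import *
def blk(x,y,z,a,h):
    P=[]
    for i,j in [(1,1),(1,-1),(-1,-1),(-1,1)]:
        d=R.from_euler('z',a,degrees=True).apply([.022*i,.022*j,0])
        P.append((proj("side",[x+d[0],y+d[1],z+h])-[280,220])*5)
    return np.array(P).round(0)
print(blk(.5223,-.207,.0998,-7,0));print(blk(.5223,-.207,.0998,-7,.03))
c=[(proj("side",[.5212+.026*np.cos(t),-.206+.026*np.sin(t),.062])-[280,220])*5 for t in np.arange(0,6.3,.1)]
c=np.array(c);print("collar ext",c.min(0),c.max(0))
```

```text
[[338. 327.]
 [396. 389.]
 [285. 417.]
 [230. 352.]]
[[342. 257.]
 [401. 317.]
 [288. 344.]
 [233. 282.]]
collar ext [232.60452579 415.48401482] [374.71356508 499.04685869]
```

>>> apply_moves --commands '[{"linear":[0,0,0.005],"delta_rot":[0,0,0],"fingers":255},{"linear":[0,0,0.01],"delta_rot":[0,0,0],"fingers":255},{"linear":[0,0,0.014],"delta_rot":[0,0,0],"fingers":255},{"linear":[0,0,0.018],"delta_rot":[0,0,0],"fingers":255},{"linear":[0,0,0.021],"delta_rot":[0,0,0],"fingers":255},{"linear":[0,0,0.024],"delta_rot":[0,0,0],"fingers":255},{"linear":[0,0,0.026],"delta_rot":[0,0,0],"fingers":255},{"linear":[0,0,0.026],"delta_rot":[0,0,0],"fingers":255}]'

```text
time: 41.35
tool_pos: [0.5222, -0.2069, 0.1097]
tool_rot: [0.0, 0.749, 0.662, 0.0]
contact_force: [1.4, -0.3, -3.2]
gripper_width: 0.166
```

Run:
```python
from h import *
s=state();print(s["contact_force"].round(2),s["ft_torque"].round(2))
go([.522,-.2065,.0985],-7)
snap("side","s20",(280,220,420,340),5)
```

```text
[ 1.43 -0.31 -3.16] [-0.06 -0.15  0.  ]
tcp [ 0.5222 -0.2069  0.1097] yang -7.0 j6 -0.39 linear [ 0.0004 -0.0002  0.0112] rot [ 0.01  0.   -0.05] t 41.35
```

View pics/s20.png

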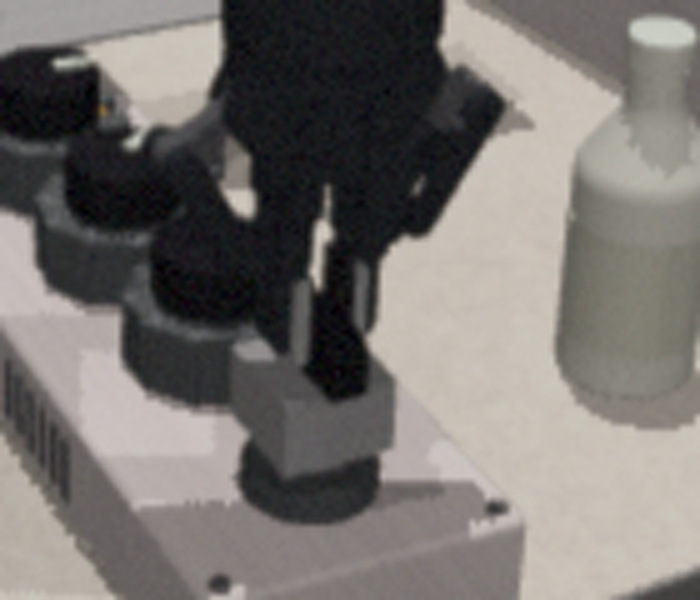

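Socket is engaging with no contact force. Seat it.

>>> apply_moves --commands '[{"linear":[0,0,0.003],"delta_rot":[0,0,0],"fingers":255},{"linear":[0,0,0.005],"delta_rot":[0,0,0],"fingers":255},{"linear":[0,0,0.007],"delta_rot":[0,0,0],"fingers":255},{"linear":[0,0,0.009],"delta_rot":[0,0,0],"fingers":255},{"linear":[0,0,0.011],"delta_rot":[0,0,0],"fingers":255},{"linear":[0,0,0.012],"delta_rot":[0,0,0],"fingers":255},{"linear":[0,0,0.012],"delta_rot":[0,0,0],"fingers":255},{"linear":[0,0,0.012],"delta_rot":[0,0,0],"fingers":255}]'

```text
time: 42.2
tool_pos: [0.5224, -0.207, 0.0984]
tool_rot: [0.0, 0.749, 0.662, 0.0]
contact_force: [0.3, 0.5, 3.1]
gripper_width: 0.168
```

Run:
```python
from h import *
s=state();print(s["contact_force"].round(2),s["ft_torque"].round(2))
go([.522,-.2065,.0985],-7)
snap("side","s21",(280,220,420,340),5)
```

```text
[0.26 0.47 3.1 ] [ 0.12  0.1  -0.06]
tcp [ 0.5224 -0.207   0.0984] yang -7.0 j6 -0.39 linear [ 0.0005 -0.0005 -0.0001] rot [ 0.04  0.01 -0.05] t 42.2
```

View pics/s21.png

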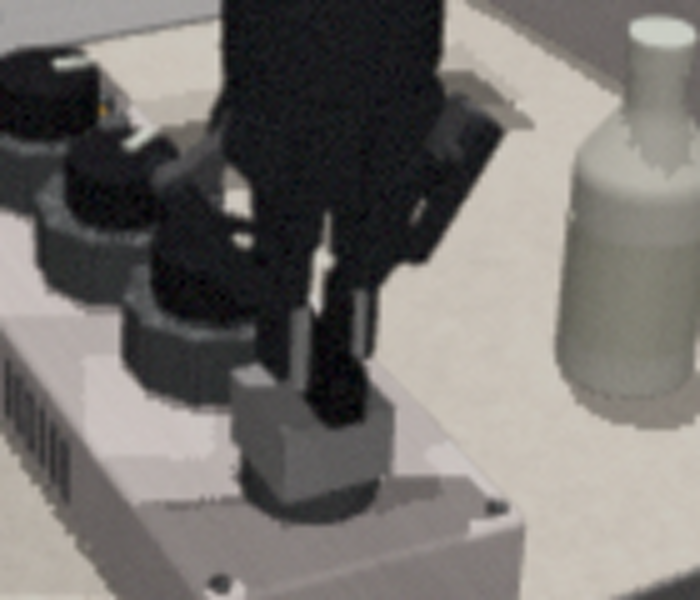

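>>> apply_moves --commands '[{"linear":[0,0,0],"delta_rot":[0,0,6],"fingers":255},{"linear":[0,0,0],"delta_rot":[0,0,12],"fingers":255},{"linear":[0,0,0],"delta_rot":[0,0,18],"fingers":255},{"linear":[0,0,0],"delta_rot":[0,0,24],"fingers":255},{"linear":[0,0,0],"delta_rot":[0,0,30],"fingers":255},{"linear":[0,0,0],"delta_rot":[0,0,36],"fingers":255},{"linear":[0,0,0],"delta_rot":[0,0,42],"fingers":255},{"linear":[0,0,0],"delta_rot":[0,0,48],"fingers":255}]'

```text
time: 43.05
tool_pos: [0.5221, -0.2063, 0.0983]
tool_rot: [-0.001, 0.954, 0.299, 0.0]
contact_force: [-1.0, 3.7, 3.2]
gripper_width: 0.17
```

Run:
```python
from h import *
s=state();print(s["contact_force"].round(2),s["ft_torque"].round(2))
go([.522,-.2065,.0985],-55)
```

```text
[-1.02  3.67  3.17] [0.61 0.24 0.14]
tcp [ 0.5221 -0.2063  0.0983] yang -55.3 j6 0.45 linear [-0.0002  0.0001 -0.0002] rot [-0.07 -0.03 -0.26] t 43.05
```

>>> apply_moves --commands '[{"linear":[0,0,0],"delta_rot":[0,0,6],"fingers":255},{"linear":[0,0,0],"delta_rot":[0,0,12],"fingers":255},{"linear":[0,0,0],"delta_rot":[0,0,18],"fingers":255},{"linear":[0,0,0],"delta_rot":[0,0,24],"fingers":255},{"linear":[0,0,0],"delta_rot":[0,0,30],"fingers":255},{"linear":[0,0,0],"delta_rot":[0,0,36],"fingers":255},{"linear":[0,0,0],"delta_rot":[0,0,42],"fingers":255},{"linear":[0,0,0],"delta_rot":[0,0,42],"fingers":255}]'

```text
time: 43.85
tool_pos: [0.5223, -0.2058, 0.0983]
tool_rot: [-0.001, 0.998, -0.061, 0.0]
contact_force: [0.1, 5.4, 4.9]
gripper_width: 0.17
```

Run:
```python
from h import *
s=state();print(s["contact_force"].round(2),s["ft_torque"].round(2))
go([.522,-.2065,.0985],-99)
```

```text
[0.14 5.37 4.88] [ 1.09 -0.02 -0.  ]
tcp [ 0.5223 -0.2058  0.0983] yang -97.0 j6 1.18 linear [-0.0003  0.0007 -0.0002] rot [-0.14 -0.01  1.96] t 43.85
```

>>> apply_moves --commands '[{"linear":[0,0,0],"delta_rot":[0,0,2],"fingers":255},{"linear":[0,0,0],"delta_rot":[0,0,4],"fingers":255},{"linear":[0,0,0],"delta_rot":[0,0,6],"fingers":255},{"linear":[0,0,0],"delta_rot":[0,0,8],"fingers":255},{"linear":[0,0,0],"delta_rot":[0,0,8],"fingers":255},{"linear":[0,0,0],"delta_rot":[0,0,8],"fingers":255},{"linear":[0,0,0],"delta_rot":[0,0,8],"fingers":255},{"linear":[0,0,0],"delta_rot":[0,0,8],"fingers":255}]'

```text
time: 44.65
tool_pos: [0.5224, -0.2058, 0.0983]
tool_rot: [-0.001, 0.992, -0.13, 0.0]
contact_force: [-0.1, 5.3, 4.2]
gripper_width: 0.167
```

Run:
```python
from h import *
s=state();print(s["contact_force"].round(2),s["ft_torque"].round(2))
go([.522,-.2065,.0985],-99)
snap("side","s22",(280,220,420,340),5)
```

```text
[-0.09  5.32  4.19] [ 1.21 -0.06  0.1 ]
tcp [ 0.5224 -0.2058  0.0983] yang -104.9 j6 1.32 linear [-0.0002  0.0008 -0.0002] rot [-0.16 -0.   -5.91] t 44.65
```

View pics/s22.png

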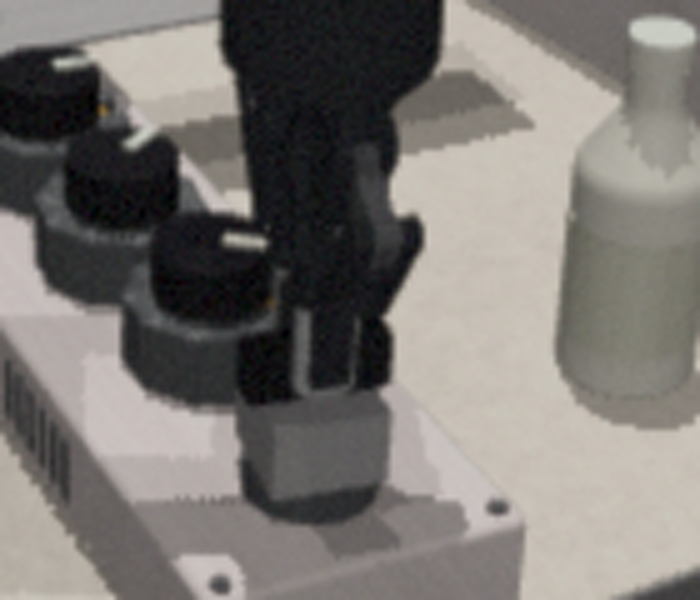

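>>> apply_moves --commands '[{"linear":[0,0,0],"delta_rot":[0,0,2],"fingers":255},{"linear":[0,0,0],"delta_rot":[0,0,4],"fingers":255},{"linear":[0,0,0],"delta_rot":[0,0,6],"fingers":255},{"linear":[0,0,0],"delta_rot":[0,0,6],"fingers":255},{"linear":[0,0,0],"delta_rot":[0,0,6],"fingers":255},{"linear":[0,0,0],"delta_rot":[0,0,6],"fingers":255},{"linear":[0,0,0],"delta_rot":[0,0,6],"fingers":255},{"linear":[0,0,0],"delta_rot":[0,0,6],"fingers":255}]'

```text
time: 45.5
tool_pos: [0.5226, -0.2057, 0.0983]
tool_rot: [-0.001, 0.984, -0.18, 0.0]
contact_force: [0.1, 5.3, 3.9]
gripper_width: 0.174
```

Run:
```python
from h import *
s=state();print(s["contact_force"].round(2),s["ft_torque"].round(2))
go([.522,-.2065,.0985],-99)
```

```text
[0.1  5.28 3.91] [ 1.25 -0.15  0.96]
tcp [ 0.5226 -0.2057  0.0983] yang -110.7 j6 1.42 linear [-0.0002  0.001  -0.0002] rot [-1.200e-01 -1.000e-02 -1.173e+01] t 45.5
```

>>> apply_moves --commands '[{"linear":[0,0,0],"delta_rot":[0,0,-2],"fingers":255},{"linear":[0,0,0],"delta_rot":[0,0,-4],"fingers":255},{"linear":[0,0,-0.01],"delta_rot":[0,0,-4],"fingers":255},{"linear":[0,0,-0.02],"delta_rot":[0,0,-4],"fingers":255},{"linear":[0,0,-0.03],"delta_rot":[0,0,-4],"fingers":255},{"linear":[0,0,-0.04],"delta_rot":[0,0,-4],"fingers":255},{"linear":[0,0,-0.05],"delta_rot":[0,0,-4],"fingers":255},{"linear":[0,0,-0.06],"delta_rot":[0,0,-4],"fingers":255}]'

```text
time: 46.3
tool_pos: [0.522, -0.2072, 0.1588]
tool_rot: [0.0, 0.989, -0.148, 0.0]
contact_force: [-0.2, 0.2, -2.5]
gripper_width: 0.168
```

Run:
```python
from h import *
s=state();print(s["contact_force"].round(2),s["ft_torque"].round(2))
print(on("top",456.8,238,.005),on("top",456.8,238,.022))
go([.590,-.348,.158],-97)
snap("side","s23",(240,160,420,340),4)
```

```text
[-0.16  0.16 -2.53] [-0.01  0.01  0.03]
[ 0.59179391 -0.3490267 ] [ 0.58945511 -0.34526689]
tcp [ 0.522  -0.2072  0.1588] yang -107.0 j6 1.36 linear [0.1063 0.1147 0.0008] rot [  0.02  -0.   -10.04] t 46.3
```

View pics/s23.png

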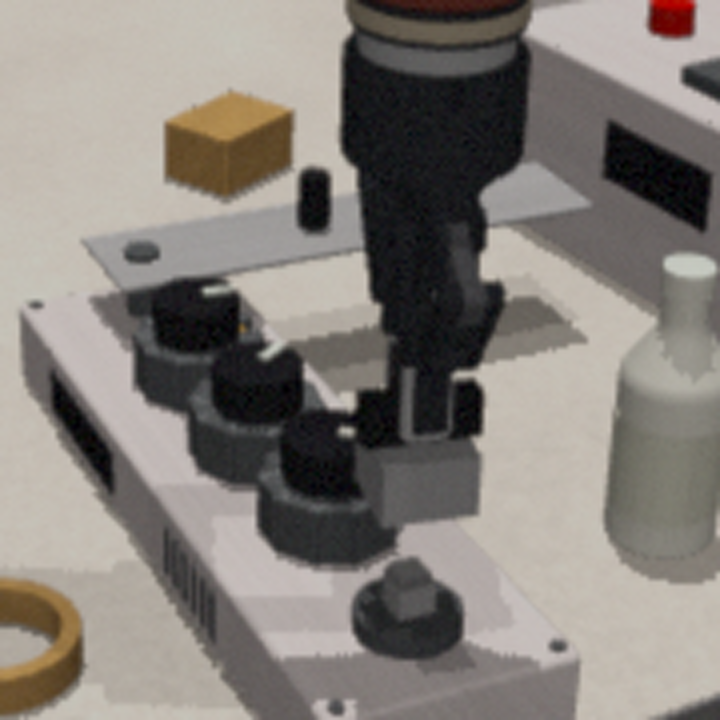

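>>> apply_moves --commands '[{"linear":[0.015,0.016,0],"delta_rot":[0,0,-2],"fingers":255},{"linear":[0.035,0.038,0],"delta_rot":[0,0,-4],"fingers":255},{"linear":[0.055,0.06,0],"delta_rot":[0,0,-6],"fingers":255},{"linear":[0.075,0.081,0],"delta_rot":[0,0,-8],"fingers":255},{"linear":[0.095,0.103,0],"delta_rot":[0,0,-10],"fingers":255},{"linear":[0.1063,0.1147,0.01],"delta_rot":[0,0,-10],"fingers":255},{"linear":[0.1063,0.1147,0.03],"delta_rot":[0,0,-10],"fingers":255},{"linear":[0.1063,0.1147,0.06],"delta_rot":[0,0,-10],"fingers":255}]'

```text
time: 47.15
tool_pos: [0.5916, -0.3497, 0.0998]
tool_rot: [0.001, 0.998, -0.062, 0.002]
contact_force: [0.7, -0.2, -2.8]
gripper_width: 0.168
```

Run:
```python
from h import *
snap("side","s24",(320,250,480,400),5)
go([.590,-.348,.043],-97)
```

```text
tcp [ 0.5878 -0.3466  0.0916] yang -97.1 j6 1.05 linear [0.0027 0.0012 0.0485] rot [-0.19  0.36 -0.07] t 47.2
```

View pics/s24.png

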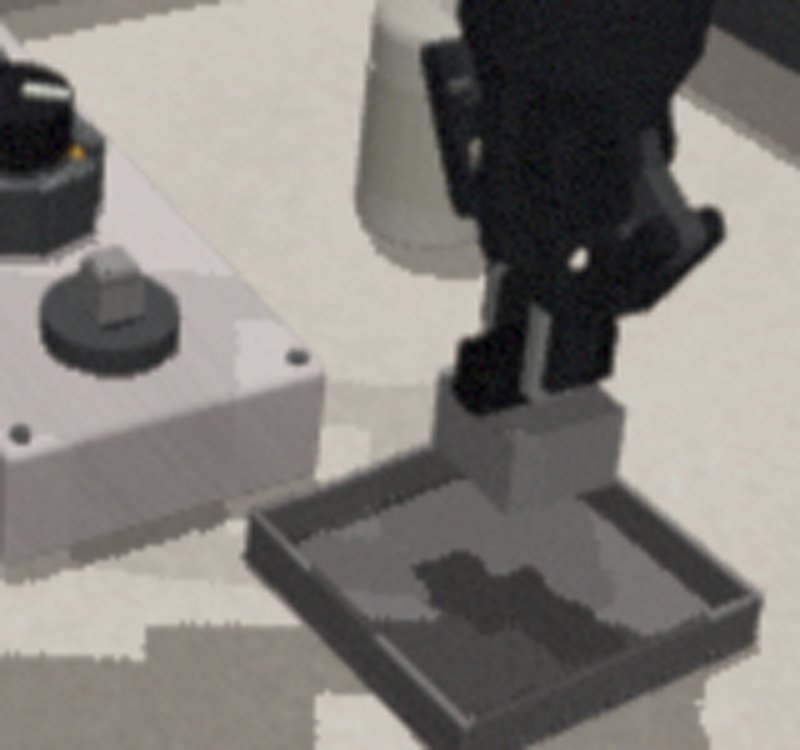

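>>> apply_moves --commands '[{"linear":[0,0,0.015],"delta_rot":[0,0,0],"fingers":255},{"linear":[0,0,0.03],"delta_rot":[0,0,0],"fingers":255},{"linear":[0,0,0.042],"delta_rot":[0,0,0],"fingers":255},{"linear":[0,0,0.05],"delta_rot":[0,0,0],"fingers":255},{"linear":[0,0,0.05],"delta_rot":[0,0,0],"fingers":255},{"linear":[0,0,0.05],"delta_rot":[0,0,0],"fingers":255},{"linear":[0,0,0.05],"delta_rot":[0,0,0],"fingers":255},{"linear":[0,0,0.05],"delta_rot":[0,0,0],"fingers":255}]'

```text
time: 48.0
tool_pos: [0.5907, -0.3481, 0.049]
tool_rot: [0.001, 0.998, -0.061, 0.001]
contact_force: [-0.5, -0.3, -2.5]
gripper_width: 0.167
```

>>> apply_moves --commands '[{"linear":[0,0,0.003],"delta_rot":[0,0,0],"fingers":255},{"linear":[0,0,0.006],"delta_rot":[0,0,0],"fingers":255},{"linear":[0,0,0.0065],"delta_rot":[0,0,0],"fingers":255},{"linear":[0,0,0.0065],"delta_rot":[0,0,0],"fingers":255},{"linear":[0,0,0.0065],"delta_rot":[0,0,0],"fingers":0},{"linear":[0,0,0.0065],"delta_rot":[0,0,0],"fingers":0},{"linear":[0,0,0.0065],"delta_rot":[0,0,0],"fingers":0},{"linear":[0,0,0.0065],"delta_rot":[0,0,0],"fingers":0}]'

```text
time: 48.8
tool_pos: [0.5905, -0.348, 0.042]
tool_rot: [0.0, 0.998, -0.061, 0.0]
contact_force: [0.3, 0.0, -0.0]
gripper_width: 0.842
```

>>> apply_moves --commands '[{"linear":[0,0,0],"delta_rot":[0,0,0],"fingers":0},{"linear":[0,0,-0.03],"delta_rot":[0,0,0],"fingers":0},{"linear":[0,0,-0.06],"delta_rot":[0,0,0],"fingers":0},{"linear":[0,0,-0.09],"delta_rot":[0,0,0],"fingers":0},{"linear":[0,0,-0.12],"delta_rot":[0,0,0],"fingers":0},{"linear":[0,0,-0.15],"delta_rot":[0,0,0],"fingers":0},{"linear":[0,0,-0.18],"delta_rot":[0,0,0],"fingers":0},{"linear":[0,0,-0.18],"delta_rot":[0,0,0],"fingers":0}]'

```text
time: 49.6
tool_pos: [0.5924, -0.3494, 0.2283]
tool_rot: [0.003, 0.998, -0.061, 0.004]
contact_force: [0.3, -0.3, 1.1]
gripper_width: 1.004
```

Run:
```python
from h import *
s=state();print(s["contact_force"].round(2),s["gripper_width"])
go([.40,-.40,.23],-97)
snap("side","s25",(230,160,490,400),3)
snap("top","t25")
```

```text
[ 0.28 -0.35  1.12] 1.0040042235233113
tcp [ 0.5924 -0.3494  0.2283] yang -97.0 j6 1.05 linear [-0.1847  0.0738 -0.003 ] rot [ 0.3  -0.53 -0.05] t 49.6
```

View pics/s25.png

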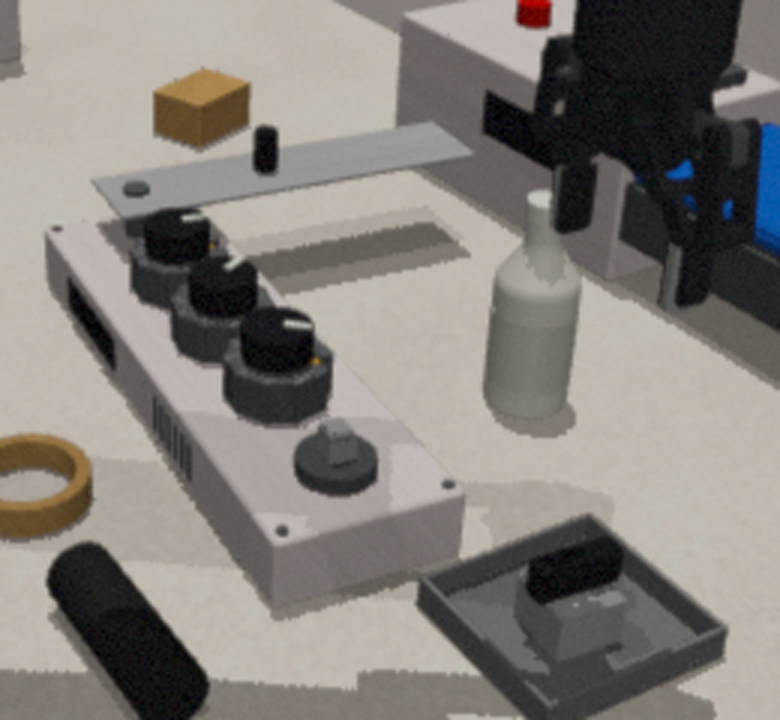

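View pics/raw_t25.png

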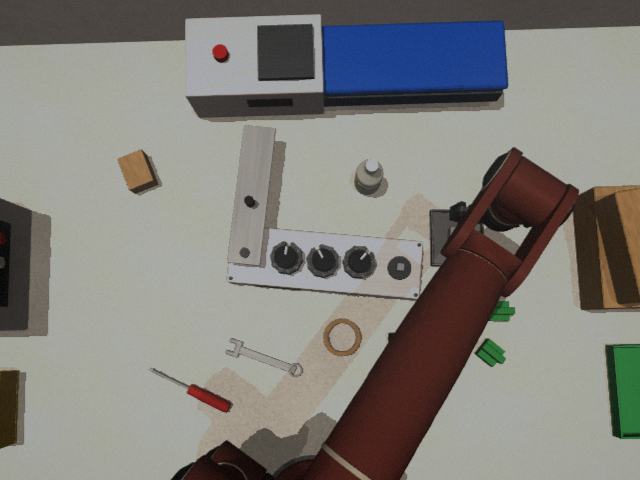

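Run:
```python
from h import *
im=cv2.imread("pics/raw_t25.png");a=cv2.resize(im[230:290,260:420],None,fx=5,fy=5,interpolation=cv2.INTER_CUBIC)
o=cv2.imread("pics/top0.png");b=cv2.resize(o[240:290,370:430],None,fx=5,fy=5,interpolation=cv2.INTER_CUBIC)
c=np.zeros((560,800,3),np.uint8);c[:300]=a;c[305:555,:300]=b;c[305:555,310:610]=cv2.resize(im[240:290,370:430],None,fx=5,fy=5,interpolation=cv2.INTER_CUBIC)
cv2.imwrite("pics/j.png",c)
k=on("top",249.5,200.5,.1225);p=on("top",244.4,252.5,.0885);d=k-p
print(k,p,np.linalg.norm(d),"cover deg",np.degrees(np.arctan2(d[1],d[0]))+90+6.8)
```

```text
[0.66961376 0.11442311] [0.56218761 0.13128447] 0.10874136563935734 cover deg 87.87976406325079
```

View pics/j.png

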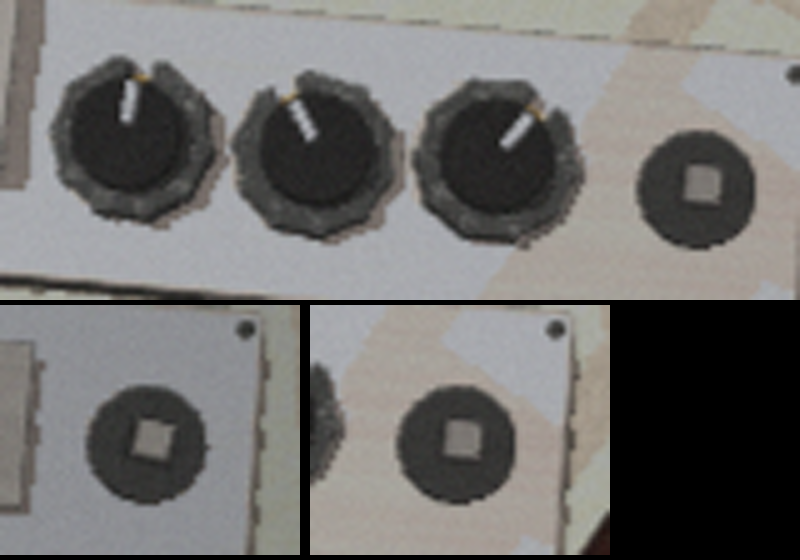

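Run:
```python
from h import *
def sq(f):
    im=cv2.imread(f);n=241;ax=(np.arange(n)-120)*.0002
    X,Y=np.meshgrid(ax+.5222,ax-.2065);p=cam("top");W=np.stack([X,Y,np.full_like(X,.084)],-1).reshape(-1,3)
    c=rot(p["rotation"]).inv().apply(W-p["position"]);u=(p["fx"]*c[:,0]/c[:,2]+p["cx"]).reshape(n,n).astype(np.float32);v=(p["fy"]*c[:,1]/c[:,2]+p["cy"]).reshape(n,n).astype(np.float32)
    g=cv2.cvtColor(cv2.remap(im,u,v,cv2.INTER_CUBIC),cv2.COLOR_BGR2GRAY);g=cv2.GaussianBlur(g,(9,9),0)
    ins=g[100:140,100:140];t=(np.percentile(g,20)+np.percentile(ins,85))/2
    m=((g>t)*255).astype(np.uint8);nl,l,st,ce=cv2.connectedComponentsWithStats(m)
    k=l[120,120]; c=cv2.findContours(((l==k)*255).astype(np.uint8),cv2.RETR_EXTERNAL,cv2.CHAIN_APPROX_NONE)[0][0]
    r=cv2.minAreaRect(c);print(f,"thr",t,"size mm",np.array(r[1])*.2,"edge angle world deg (mod 90)",r[2]%90, "area",cv2.contourArea(c)*.04)
for f in ["pics/top0.png","pics/raw_t2.png","pics/raw_t13.png","pics/raw_t25.png"]: sq(f)
```

```text
pics/top0.png thr 86.0 size mm [14.86816406 15.30727539] edge angle world deg (mod 90) 74.35775756835938 area 205.34
pics/raw_t2.png thr 110.5 size mm [15.14223022 15.47695465] edge angle world deg (mod 90) 73.0091781616211 area 210.56
pics/raw_t13.png thr 93.0 size mm [14.97230072 15.35691071] edge angle world deg (mod 90) 74.05460357666016 area 205.48000000000002
pics/raw_t25.png thr 86.5 size mm [15.26202393 15.47758789] edge angle world deg (mod 90) 82.56858825683594 area 214.32
```

Run:
```python
from plant import job_done,state
print(state()["time"],job_done())
```

```text
the job is handed in; nothing more can be done
49.7 None
```

I finished the whole sequence and handed the job in at 49.7 s of the 208 s allowed; `job_done()` gives no verdict, so what follows is my own checks.

- **Cover:** I swung it open by its knob. The last top picture put it at about 88° (1.53 rad, limit 1.2). It passed within a few millimetres of the bottle, which is still standing.
- **Stub shafts:** All three were present, and each is in its own hub. In the last top and side pictures the heads sit on the rims and the keys show in the slots. The stub in hub 2 jammed at first, with 32 N vertical force at the wrist. I backed off, realigned it, and it went in freely.
- **Spindle:** I fitted the handle to the collar (3 N contact at the expected height) and turned it clockwise until the torque rose to about 1 N m at the stop. The square's edges in the top picture put it at about 90.6° (1.58 rad, limit 1.4).
- **Handle:** I lifted it off and released it near the tray's centre. The side picture shows it standing inside the tray. I left the green look-alikes alone, and the gripper was open and about 0.23 m above the table.

**Disagreements:**
- Hub 3 lay about 4 mm in x from its nominal place.
- Keyway angles read from the pictures were off by up to about 6°.
- The spindle square started about 9° round rather than at 0.
- The side camera put the collar roughly 1.8 mm from the top camera's estimate.

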